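# Draw the display-case hatch shut with the hook pole

## Robot

A 6-joint arm with a two-finger parallel gripper is mounted at the origin on the work surface. World frame = base frame: x ahead of the robot, y to its left, z up, the work surface at z = 0. Lengths are in mm, angles in degrees, forces in N, time in s.
With the tool pointing down it reaches from about 300 to 850 mm from the base axis. Payload 4.2 kg.
Tool frame: the origin (TCP) lies at the very end of the fingers, on their centre line; the grasp point (between the pads) lies 19 mm behind it; z points along the fingers, y is the direction in which the jaws open and shut (so a half turn about z gives the same grasp; the last joint's range is limited). The gripper opens to 91 mm and grips with 3 to 60 N. Pads are 32 mm wide; open, the fingers measure 118 mm over their backs; the gripper's body (76 mm by 178 mm) begins 60 mm behind the grasp point.
Start: joints at [68.927, 18.312, 89.639, -0, 72.044, -1.146], TCP at [195.98, 540.588, 213.976] pointing down, gripper open.
Joint ranges: [-177.97, 177.97], [-48.28, 115.42], [12.27, 149.76], [-77.06, 257.06], [2.81, 150.46], [-146.56, 146.56]. Speed limits (degrees/s): [147.25, 147.25, 180, 180, 180, 180].

## Interface

Orientations are given as [roll, pitch, yaw] about the fixed x, y, z axes, in that order (R = Rz(yaw) Ry(pitch) Rx(roll)).
In Python, from workcell import telemetry, grab_frame, job gives the robot as it stands.
- The arm moves only by the tool drive_tool, never from a script. Its argument "moves" is a list of rows, each an object of numbers: "claw": the closure, from -1 (fully open) to 1 (shut); "dx", "dy", "dz": the shift along the tool's x, y, z in units of 20 mm (1.0 is 20 mm); "yaw": the turn about the tool's z in units of 0.15 rad (1.0 is 0.15 rad). In form: [{"claw": .., "dx": .., "dy": .., "dz": .., "yaw": ..}, ...]. A call has 1 to 5 rows; each row shifts and turns the pose as measured when the row begins, along the tool's axes as they then stand; what a row does not reach is not made up. A row lasts 1/8 s, in which the tool goes at most 62.5 mm and 10.7 degrees, less where a joint would pass 70% of its speed; a pose out of reach is approached as far as the arm can. A call with a number of a shift or a turn outside -1 to 1 is refused whole. A call with a gripper value outside its range is refused whole. The fingers move at their own pace and stop on an object; "grip_force" is the grip in N (left out, the last holds). Time passes only in rows, so rows that do not move let the fingers close. It gives the time, the measured TCP pose, the force and the opening at its end, in the units of the state.
- telemetry.state(): the state, without advancing time (a new reading comes with each control period).
- grab_frame(name): name is "scene" or "top" or "wrist"; returns a dict with "color" (480x640x3 uint8, blue, green, red), "vertical_fov" (degrees; the focal length in pixels is half the picture's height over the tangent of half this angle, whatever the lens; pixels are square), "cx", "cy" (the principal point, pixels), "pose" (4x4, takes a point from camera to world coordinates). Camera axes: x right, y down, z forward; pixel columns grow to the right and rows downward; lengths in mm; the calibration is good to about 2 mm. A picture is of the moment at which its call begins. There is no depth.
- job.job_done(): hands the job in, once; it reports no verdict.
The state is a dict: "time_s": time; "qpos": joint angles; "qvel": joint speeds; "effort": joint torques, N m; "ee_pos": TCP position; "ee_rot": TCP orientation; "force": force on the tool from outside, world axes, zero at the start; "torque": the same for the moment, N m; "gripper_width": finger opening in mm.
Only numpy, scipy, OpenCV 4.12 (cv2) and the standard library are available. Lean on these libraries where they do the work, as an engineer would, in place of code of your own. Each camera call takes 0.05 s, during which the arm holds its last target.

## Task

Take the hook pole from its rest, hook it down into the red ring high on the sloping display case and draw the open hatch down until it is fully shut. Keep pulling against the stop with a steady 15 N or so for a good second to bed the seal, never more than 25 N, touching the case and hatch with the pole only. Then unhook, lay the pole gently back in the two notches of its rest with the hook on the same side and pointing down, leaving the hatch shut and everything else on the table where it was.

Things in the scene. Friction and masses are not known exactly. Their poses are not given: they have to be found in the camera images.
- case: Fixed wooden case 390 x 280 x 70 mm, tilted 30 degrees on a steel stand, sloping face up and towards the robot. Origin on the table under its middle; x from low front to high back, y left, z up. The slope's lower edge is at x = -0.17, z = 0.11; it rises 30 degrees towards +x to z = 0.305. The hatch slides on it between rails 18 mm high, 240 mm apart, down to a stop.
- hatch (a joint): Hatch opening along the slope, m: 0 = shut against the hard stop at the low end, 0.16 = fully up. It stays where left (drawing it down takes about 2 to 5 N, pushing up 7 to 10 N); at the stop the force rises within a mm or two. Clear pane in a green frame, 160 mm along the slope, 236 mm wide, top face 12 mm above the slope.
- ring (a point): Centre of the red ring on the hatch, moving with it. x points up along the slope (opening), y left, z squarely out of the slope. The ring lies parallel to the slope, 24 mm above the hatch's top face; hole 22 mm across, wire 6 mm, carried by a stem on its uphill side only. When shut it is 120 mm up the slope from the lower edge.
- pole: Hook pole, 306 mm, about 0.22 kg: black 18 x 18 mm bar from x = -0.15 to 0.10, then an 8 mm steel rod turning down at x = 0.152 into a hook. Origin on the bar's axis, about midway between the rest's notches: grip here, from above. x points to the hook, z up, away from the hook's point. In use x points up the slope, parallel to it, z square to the slope.
- hook (a point): The part of the hook that belongs in the middle of the ring: at x = 0.152, z = -0.035 in the pole's frame, same axes as the pole. The 8 mm round prong goes down along -z from the pole; below this point it runs 17 mm on, its point turned 3 mm back towards the handle, so ease it uphill off the ring's edge before lifting it out.
- rest: Fixed wooden rest. Origin under the middle of its 220 x 90 x 10 mm foot; x along the pole towards the hook end. Two posts 14 mm thick at x = -0.08 and 0.08 carry notches: floor 66 mm above the table, 23 mm wide, flaring to about 40 mm at the top, 22 mm higher. Lying in them the pole's origin is 75 mm above the table.
- tumbler_a: Clear glass tumbler, 68 mm across, 85 mm high; origin under its middle. Leave alone.
- tumbler_b: Green glass tumbler, 68 mm across, 85 mm high; origin under its middle. Leave alone.
- bowl: White bowl, 150 mm across, 60 mm high; origin under its middle. Leave alone.
- carton: Small cardboard carton, 90 x 70 x 60 mm; origin under its middle. Leave alone.
- handset: Black telephone handset lying flat, 110 x 45 x 14 mm; origin under its middle. Leave alone.
- tape: Orange tape roll lying flat, 90 mm across, 30 mm high; origin under its middle. Leave alone.
- spray: White bottle with red cap, 56 mm across, 170 mm high; origin under its middle. Leave alone.

How it is judged:
By the outcome, as a careful person would: the job done as asked, in the order asked, and still so for the second after the job is handed in, with the robot touching nothing.
It also fails if it takes over 70 s, if anything falls off the work surface, if the arm or the gripper's body presses on something with over 40 N, if the wrist force passes 120 N, or if a joint passes its speed limit or range.

## Working session

There is one attempt and no reset: what is moved stays moved. The work goes in short steps, Python scripts to look and compute and a tool call to move; the robot and the scene stay as the last step left them, time stands still between calls to the robot, and variables do not carry over. Pictures are saved under pics/ and viewed, and the job is handed in when it is done.

Besides the shell and the picture viewer there is one more tool, called after "Request:" by a JSON object that holds its "method" and its "body". drive_tool: Moves the arm, as the interface text tells. Its arguments: {"type":"object","properties":{"moves":{"type":"array"},"grip_force":{"type":"number"}},"required":["moves"]}

```bash
mkdir -p pics; ls
python3 - <<'E'
from workcell import telemetry, grab_frame
import cv2,numpy as np
np.set_printoptions(precision=3,suppress=True)
print(telemetry.state())
for n in ["scene","top","wrist"]:
    f=grab_frame(n); cv2.imwrite(f"pics/{n}0.png",f["color"]); print(n,f["vertical_fov"],f["cx"],f["cy"]); print(f["pose"])
E
```

```text
pics
{'time_s': 0.0, 'qpos': array([68.929, 18.351, 89.706,  0.   , 72.044, -1.146]), 'qvel': array([ 0.074, -0.091, -0.044, -0.023, -0.063, -0.005]), 'effort': array([  0.002, -41.248, -23.197,   0.073,   0.046,  -0.   ]), 'ee_pos': array([195.775, 540.113, 213.129]), 'ee_rot': array([-179.899,   -0.002,  160.075]), 'force': array([0.605, 0.462, 0.586]), 'torque': array([ 0.03 , -0.023,  0.022]), 'gripper_width': 90.82746510137058}
scene 44.5536852751072 315.89842682874666 239.58774130665068
[[   0.749    0.385   -0.54  1399.387]
 [   0.663   -0.447    0.601 -979.451]
 [  -0.01    -0.808   -0.589 1092.205]
 [   0.       0.       0.       1.   ]]
top 42.327308681149134 337.90790011675034 242.20102935871358
[[   0.017   -0.995    0.098  323.277]
 [  -1.      -0.016    0.011  -27.095]
 [  -0.01    -0.098   -0.995 2038.903]
 [   0.       0.       0.       1.   ]]
wrist 68.24077426638628 317.57052507133017 241.00742215541493
[[  0.341   0.908   0.242 129.29 ]
 [  0.94   -0.329  -0.089 564.716]
 [ -0.001   0.257  -0.966 384.068]
 [  0.      0.      0.      1.   ]]
```

View pics/scene0.png

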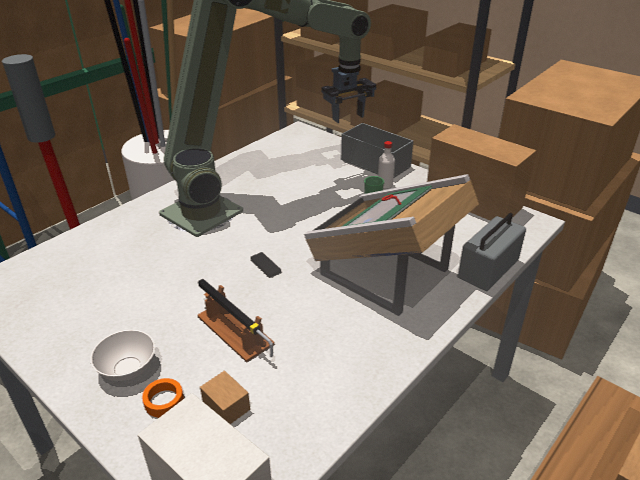

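View pics/top0.png

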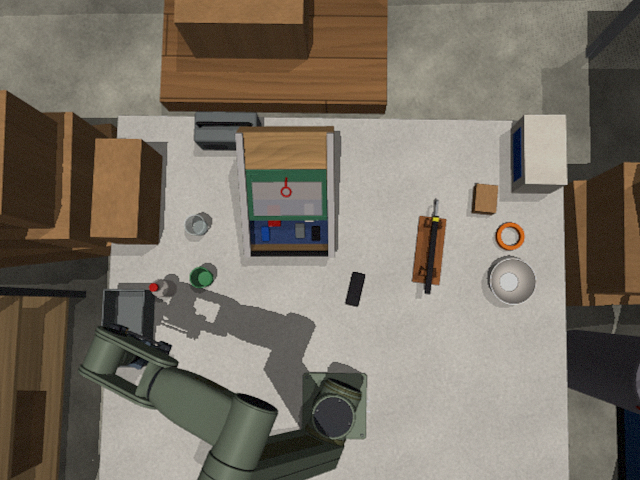

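View pics/wrist0.png

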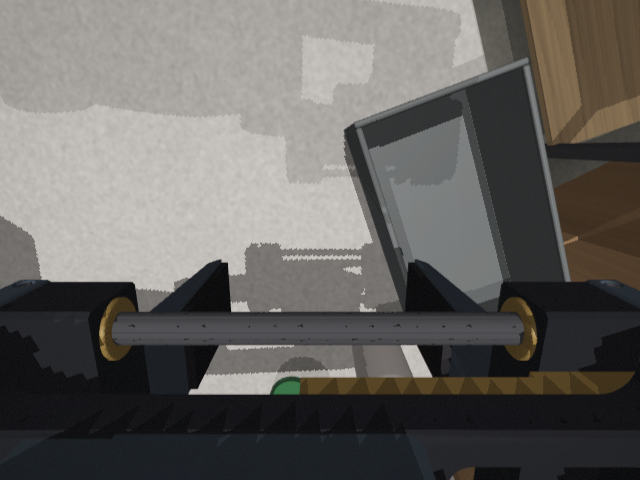

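```bash
cat > h.py <<'E'
import numpy as np,cv2
from workcell import telemetry, grab_frame
np.set_printoptions(precision=2,suppress=True)
def ray(f,u,v):
    fl=240/np.tan(np.radians(f["vertical_fov"]/2)); P=np.array(f["pose"])
    d=P[:3,:3]@np.array([(u-f["cx"])/fl,(v-f["cy"])/fl,1]); return P[:3,3],d/np.linalg.norm(d)
def onz(f,u,v,z):
    o,d=ray(f,u,v); return o+d*(z-o[2])/d[2]
def tri(*fuv):
    A=np.zeros((3,3));b=np.zeros(3);L=[]
    for f,u,v in fuv:
        o,d=ray(f,u,v);M=np.eye(3)-np.outer(d,d);A+=M;b+=M@o;L.append((o,M))
    p=np.linalg.solve(A,b); return p,[float(np.linalg.norm(M@(p-o))) for o,M in L]
def proj(f,p):
    fl=240/np.tan(np.radians(f["vertical_fov"]/2)); P=np.array(f["pose"])
    c=P[:3,:3].T@(np.array(p,float)-P[:3,3]); return f["cx"]+fl*c[0]/c[2],f["cy"]+fl*c[1]/c[2]
E
python3 - <<'E'
from h import *
a=grab_frame("top");b=grab_frame("scene")
for f,n in((a,"top"),(b,"scene")):
    c=f["color"].astype(int); B,G,R=c[...,0],c[...,1],c[...,2]
    red=((R>130)&(G<70)&(B<70)).astype(np.uint8)
    k,l,s,ce=cv2.connectedComponentsWithStats(red)
    for i in range(1,k):
        if s[i,4]>8: print(n,s[i],ce[i])
t=a["color"][180:310,400:550]; cv2.imwrite("pics/t1.png",cv2.resize(t,None,fx=5,fy=5,interpolation=cv2.INTER_CUBIC)[:600])
t=a["color"][115:265,225:350]; cv2.imwrite("pics/t2.png",cv2.resize(t,None,fx=4,fy=4,interpolation=cv2.INTER_CUBIC))
t=b["color"][160:310,290:490]; cv2.imwrite("pics/s2.png",cv2.resize(t,None,fx=4,fy=4,interpolation=cv2.INTER_CUBIC))
t=b["color"][260:380,180:300]; cv2.imwrite("pics/s1.png",cv2.resize(t,None,fx=5,fy=5,interpolation=cv2.INTER_CUBIC))
E
```

```text
top [281 182  11  15  53] [285.6  190.15]
top [269 221   5   5  16] [270.31 222.94]
top [274 221   6   4  14] [276.57 222.21]
top [149 283   8   8  53] [152.55 286.79]
scene [384 141   8   4  21] [387.76 142.33]
scene [382 195  19   9  39] [389.49 197.69]
```

View pics/t1.png

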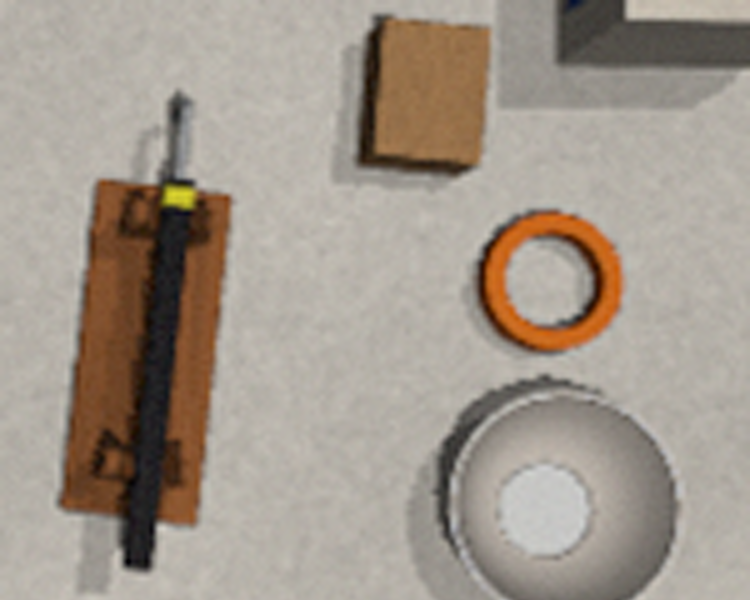

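View pics/t2.png

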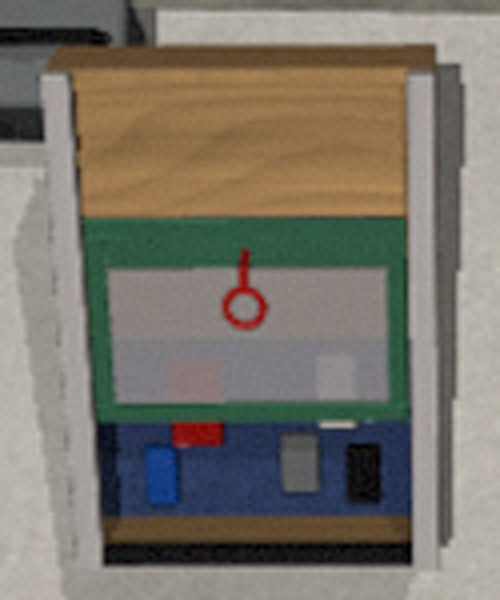

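View pics/s2.png

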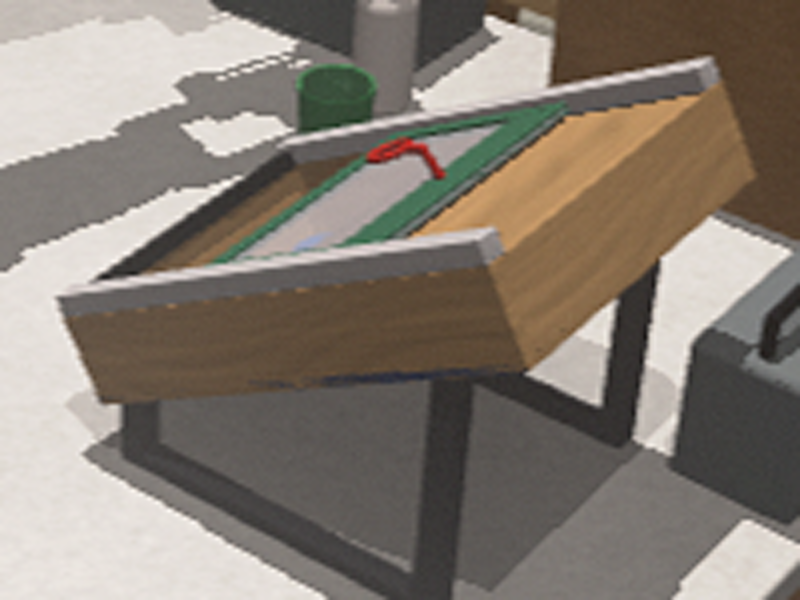

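View pics/s1.png

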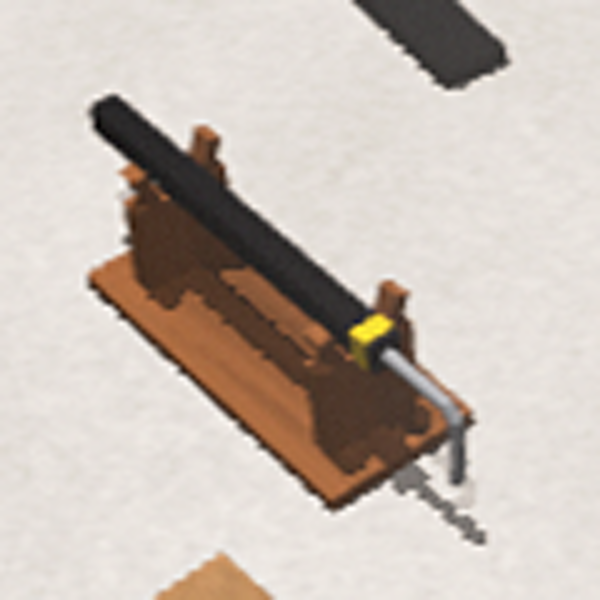

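Run:
```python
from h import *
a=grab_frame("top");b=grab_frame("scene")
T=lambda x,y,x0,y0,s:((x+.5)/s+x0-.5,(y+.5)/s+y0-.5)
u,v=T(244,307,225,115,4); u2,v2=T(388,151,290,160,4)
print("ring",tri((a,u,v),(b,u2,v2)))
# case corners: front rail ends top view (y left/right), lower edge z 110+18*cos
for x,y,z in((65,570,126),(440,570,126),(42,72,321),(433,70,321)):
    print("case",onz(a,*T(x,y,225,115,4),z))
# pole on top plane z=84
for x,y,z in((137,567,84),(180,185,84),(180,95,80)): print("pole",onz(a,*T(x,y,400,180,5),z))
for x,y in((98,180),(232,197),(197,522),(62,508)): print("rest",onz(a,*T(x,y,400,180,5),10))
# scene: yellow band, tail end
for x,y,z in((105,105,84),(373,325,84),(465,415,75)): print("pole s",onz(b,*T(x,y,180,260,5),z))
for x,y in((333,507),(90,275),(475,410)): print("rest s",onz(b,*T(x,y,180,260,5),10 if x!=333 else 5))
```

```text
ring (array([646.07, 148.34, 250.98]), [0.29247630435630273, 0.29247630435591604])
case [460.51 294.44 126.  ]
case [465.11   3.99 126.  ]
case [800.43 289.33 321.  ]
case [805.73  11.85 321.  ]
pole [ 359.94 -287.23   84.  ]
pole [ 602.36 -313.91   84.  ]
pole [ 660.92 -314.43   80.  ]
rest [ 615.43 -270.75   10.  ]
rest [ 605.46 -358.99   10.  ]
rest [ 391.24 -336.09   10.  ]
rest [ 398.93 -248.08   10.  ]
pole s [ 366.18 -291.13   84.  ]
pole s [ 595.51 -312.5    84.  ]
pole s [ 665.42 -319.82   75.  ]
rest s [ 609.62 -360.83    5.  ]
rest s [ 394.49 -336.61   10.  ]
rest s [ 619.9  -271.89   10.  ]
```

```bash
cat > plan.py <<'E'
import sys,json
from h import *
# usage: plan.py x y z yaw [vmax] [claw]   -> suggested rows
def wrap(a): return (a+180)%360-180
t=np.array([float(v) for v in sys.argv[1:4]]); ty=float(sys.argv[4]); vm=float(sys.argv[5]) if len(sys.argv)>5 else 1
long=len(sys.argv)>6
s=telemetry.state(); p=s["ee_pos"].copy(); y=s["ee_rot"][2]
print("t",round(s["time_s"],2),"tcp",p,"rot",s["ee_rot"],"q",s["qpos"],"F",s["force"],"w",round(s["gripper_width"],1))
dyaw=wrap(ty-y)
if long and dyaw>0: dyaw-=360
for i in range(5):
    e=t-p; c,sn=np.cos(np.radians(y)),np.sin(np.radians(y))
    d=np.array([c*e[0]+sn*e[1], sn*e[0]-c*e[1], -e[2]])/20
    m=np.abs(d).max(); d=d*min(1,vm/m) if m>0 else d
    w=np.clip(-dyaw/np.degrees(.15),-1,1)
    d=np.round(d,2); w=np.round(w,2)
    print(dict(dx=d[0],dy=d[1],dz=d[2],yaw=w))
    p=p+20*np.array([c*d[0]+sn*d[1],sn*d[0]-c*d[1],-d[2]]); y-=w*np.degrees(.15); dyaw+=w*np.degrees(.15)
print("end",p,wrap(y))
E
python3 plan.py 430 -295 260 -5.5 1 l
```

```text
t 0.35 tcp [195.94 540.45 213.77] rot [-179.98   -0.    160.07] q [68.93 18.32 89.66  0.   72.05 -1.14] F [ 0.53 -0.86 -0.26] w 91.1
{'dx': np.float64(-0.72), 'dy': np.float64(-1.0), 'dz': np.float64(-0.07), 'yaw': np.float64(1.0)}
{'dx': np.float64(-0.97), 'dy': np.float64(-1.0), 'dz': np.float64(-0.07), 'yaw': np.float64(1.0)}
{'dx': np.float64(-1.0), 'dy': np.float64(-0.76), 'dz': np.float64(-0.07), 'yaw': np.float64(1.0)}
{'dx': np.float64(-1.0), 'dy': np.float64(-0.55), 'dz': np.float64(-0.06), 'yaw': np.float64(1.0)}
{'dx': np.float64(-1.0), 'dy': np.float64(-0.36), 'dz': np.float64(-0.06), 'yaw': np.float64(1.0)}
end [228.84 423.28 220.37] 117.09831697215088
```

Request:
{"method": "drive_tool", "body": {"moves": [{"claw":-1,"dx":-0.7,"dy":-1.0,"dz":-0.2,"yaw":1.0},{"claw":-1,"dx":-0.95,"dy":-1.0,"dz":-0.2,"yaw":1.0},{"claw":-1,"dx":-1.0,"dy":-0.75,"dz":-0.2,"yaw":1.0},{"claw":-1,"dx":-1.0,"dy":-0.55,"dz":-0.2,"yaw":1.0},{"claw":-1,"dx":-1.0,"dy":-0.35,"dz":-0.2,"yaw":1.0}]}}

```text
time_s: 0.98
ee_pos: [227.7, 421.2, 233.5]
ee_rot: [-179.9, 0.1, 115.8]
force: [-0.2, 0.7, 0.1]
gripper_width: 91.6
```

```bash
python3 plan.py 430 -295 260 -5.5 1 l
```

```text
t 0.97 tcp [227.72 421.16 233.46] rot [-179.95    0.05  115.82] q [60.23  8.89 99.56 -0.02 71.62 34.42] F [-0.17  0.73  0.1 ] w 91.6
{'dx': np.float64(-1.0), 'dy': np.float64(-0.18), 'dz': np.float64(-0.04), 'yaw': np.float64(1.0)}
{'dx': np.float64(-1.0), 'dy': np.float64(-0.03), 'dz': np.float64(-0.04), 'yaw': np.float64(1.0)}
{'dx': np.float64(-1.0), 'dy': np.float64(0.13), 'dz': np.float64(-0.04), 'yaw': np.float64(1.0)}
{'dx': np.float64(-1.0), 'dy': np.float64(0.28), 'dz': np.float64(-0.04), 'yaw': np.float64(1.0)}
{'dx': np.float64(-1.0), 'dy': np.float64(0.45), 'dz': np.float64(-0.04), 'yaw': np.float64(1.0)}
end [255.65 321.81 237.46] 72.8481164107634
```

Request:
{"method": "drive_tool", "body": {"moves": [{"claw":-1,"dx":-1.0,"dy":-0.1,"dz":-0.1,"yaw":1.0},{"claw":-1,"dx":-1.0,"dy":0.1,"dz":-0.1,"yaw":1.0},{"claw":-1,"dx":-1.0,"dy":0.3,"dz":-0.1,"yaw":1.0},{"claw":-1,"dx":-1.0,"dy":0.45,"dz":-0.1,"yaw":1.0},{"claw":-1,"dx":-1.0,"dy":0.6,"dz":-0.1,"yaw":1.0}]}}

```text
time_s: 1.6
ee_pos: [269.1, 319.5, 244.5]
ee_rot: [180.0, -0.0, 71.4]
force: [0.5, -0.4, 0.7]
gripper_width: 91.1
```

```bash
python3 plan.py 430 -295 260 -5.5 1 l
```

```text
t 1.6 tcp [269.12 319.49 244.47] rot [179.96  -0.01  71.43] q [ 48.34   2.72 105.06  -0.03  72.2   66.92] F [ 0.54 -0.42  0.71] w 91.1
{'dx': np.float64(-1.0), 'dy': np.float64(0.66), 'dz': np.float64(-0.03), 'yaw': np.float64(1.0)}
{'dx': np.float64(-1.0), 'dy': np.float64(0.89), 'dz': np.float64(-0.03), 'yaw': np.float64(1.0)}
{'dx': np.float64(-0.83), 'dy': np.float64(1.0), 'dz': np.float64(-0.03), 'yaw': np.float64(1.0)}
{'dx': np.float64(-0.6), 'dy': np.float64(1.0), 'dz': np.float64(-0.03), 'yaw': np.float64(1.0)}
{'dx': np.float64(-0.41), 'dy': np.float64(1.0), 'dz': np.float64(-0.03), 'yaw': np.float64(1.0)}
end [299.93 201.78 247.47] 28.460769900290188
```

Request:
{"method": "drive_tool", "body": {"moves": [{"claw":-1,"dx":-1.0,"dy":0.8,"dz":0,"yaw":1.0},{"claw":-1,"dx":-0.9,"dy":0.95,"dz":0,"yaw":1.0},{"claw":-1,"dx":-0.7,"dy":1.0,"dz":0,"yaw":1.0},{"claw":-1,"dx":-0.5,"dy":1.0,"dz":0,"yaw":1.0},{"claw":-1,"dx":-0.3,"dy":1.0,"dz":0,"yaw":1.0}]}}

```text
time_s: 2.22
ee_pos: [309.1, 202.7, 245.2]
ee_rot: [180.0, -0.2, 27.0]
force: [0.5, -0.4, 0.4]
gripper_width: 91.3
```

```bash
python3 plan.py 430 -295 260 -5.5 1
```

```text
t 2.23 tcp [309.11 202.69 245.21] rot [179.99  -0.16  27.01] q [ 31.49  -2.04 109.75  -0.03  72.13  94.49] F [ 0.46 -0.45  0.37] w 91.3
{'dx': np.float64(-0.24), 'dy': np.float64(1.0), 'dz': np.float64(-0.03), 'yaw': np.float64(1.0)}
{'dx': np.float64(-0.08), 'dy': np.float64(1.0), 'dz': np.float64(-0.03), 'yaw': np.float64(1.0)}
{'dx': np.float64(0.07), 'dy': np.float64(1.0), 'dz': np.float64(-0.03), 'yaw': np.float64(1.0)}
{'dx': np.float64(0.22), 'dy': np.float64(1.0), 'dz': np.float64(-0.03), 'yaw': np.float64(0.78)}
{'dx': np.float64(0.35), 'dy': np.float64(1.0), 'dz': np.float64(-0.03), 'yaw': np.float64(0.0)}
end [333.4  103.27 248.21] -5.471906659489775
```

Request:
{"method": "drive_tool", "body": {"moves": [{"claw":-1,"dx":-0.2,"dy":1.0,"dz":0,"yaw":1.0},{"claw":-1,"dx":-0.1,"dy":1.0,"dz":0,"yaw":1.0},{"claw":-1,"dx":0.1,"dy":1.0,"dz":0,"yaw":1.0},{"claw":-1,"dx":0.2,"dy":1.0,"dz":0,"yaw":0.7},{"claw":-1,"dx":0.35,"dy":1.0,"dz":0,"yaw":0}]}}

```text
time_s: 2.85
ee_pos: [333.6, 99.9, 245.8]
ee_rot: [-179.9, -0.2, -5.9]
force: [0.4, 0.4, -1.1]
gripper_width: 91.1
```

Request:
{"method": "drive_tool", "body": {"moves": [{"claw":-1,"dx":0.2,"dy":1.0},{"claw":-1,"dx":0.2,"dy":1.0},{"claw":-1,"dx":0.2,"dy":1.0},{"claw":-1,"dx":0.2,"dy":1.0},{"claw":-1,"dx":0.2,"dy":1.0}]}}

```text
validation failed for argument at $.mo...
```

Request:
{"method": "drive_tool", "body": {"moves": [{"claw":-1,"dx":0.2,"dy":1.0},{"claw":-1,"dx":0.2,"dy":1.0},{"claw":-1,"dx":0.2,"dy":1.0},{"claw":-1,"dx":0.2,"dy":1.0},{"claw":-1,"dx":0.2,"dy":1.0}]}}

```text
validation failed for argument at $.mo...
```

Request:
{"method": "drive_tool", "body": {"moves": [{"claw":-1,"dx":0.3,"dy":1.0},{"claw":-1,"dx":0.3,"dy":1.0},{"claw":-1,"dx":0.3,"dy":1.0},{"claw":-1,"dx":0.3,"dy":1.0},{"claw":-1,"dx":0.3,"dy":1.0}]}}

```text
validation failed for argument at $.mo...
```

```bash
python3 plan.py 430 -300 260 -5.5 1
```

```text
t 2.85 tcp [333.57  99.95 245.77] rot [-179.87   -0.25   -5.92] q [ 14.75  -4.25 111.7    0.04  72.28 110.66] F [ 0.42  0.42 -1.06] w 91.1
{'dx': np.float64(0.35), 'dy': np.float64(1.0), 'dz': np.float64(-0.04), 'yaw': np.float64(-0.05)}
{'dx': np.float64(0.35), 'dy': np.float64(1.0), 'dz': np.float64(-0.04), 'yaw': np.float64(0.0)}
{'dx': np.float64(0.35), 'dy': np.float64(1.0), 'dz': np.float64(-0.04), 'yaw': np.float64(0.0)}
{'dx': np.float64(0.34), 'dy': np.float64(1.0), 'dz': np.float64(-0.04), 'yaw': np.float64(0.0)}
{'dx': np.float64(0.35), 'dy': np.float64(1.0), 'dz': np.float64(-0.04), 'yaw': np.float64(0.0)}
end [358.49  -2.96 249.77] -5.489876097077087
```

All fields are needed in each row.

Request:
{"method": "drive_tool", "body": {"moves": [{"claw":-1,"dx":0.35,"dy":1.0,"dz":0,"yaw":0},{"claw":-1,"dx":0.35,"dy":1.0,"dz":0,"yaw":0},{"claw":-1,"dx":0.35,"dy":1.0,"dz":0,"yaw":0},{"claw":-1,"dx":0.35,"dy":1.0,"dz":0,"yaw":0},{"claw":-1,"dx":0.35,"dy":1.0,"dz":0,"yaw":0}]}}

```text
time_s: 3.48
ee_pos: [358.3, -6.7, 246.3]
ee_rot: [-179.8, -0.4, -5.9]
force: [0.5, 0.1, -0.1]
gripper_width: 91.2
```

Request:
{"method": "drive_tool", "body": {"moves": [{"claw":-1,"dx":0.35,"dy":1.0,"dz":0,"yaw":0},{"claw":-1,"dx":0.35,"dy":1.0,"dz":0,"yaw":0},{"claw":-1,"dx":0.35,"dy":1.0,"dz":0,"yaw":0},{"claw":-1,"dx":0.35,"dy":1.0,"dz":0,"yaw":0},{"claw":-1,"dx":0.35,"dy":1.0,"dz":0,"yaw":0}]}}

```text
time_s: 4.1
ee_pos: [383.0, -113.4, 246.9]
ee_rot: [-179.8, -0.5, -6.0]
force: [0.1, 0.9, -0.8]
gripper_width: 91.2
```

Request:
{"method": "drive_tool", "body": {"moves": [{"claw":-1,"dx":0.35,"dy":1.0,"dz":0,"yaw":0},{"claw":-1,"dx":0.35,"dy":1.0,"dz":0,"yaw":0},{"claw":-1,"dx":0.35,"dy":1.0,"dz":0,"yaw":0},{"claw":-1,"dx":0.35,"dy":1.0,"dz":0,"yaw":0},{"claw":-1,"dx":0.35,"dy":1.0,"dz":0,"yaw":0}]}}

```text
time_s: 4.72
ee_pos: [407.8, -220.1, 247.3]
ee_rot: [-179.8, -0.5, -6.0]
force: [-0.2, 0.9, 0.3]
gripper_width: 91.2
```

```bash
python3 plan.py 440 -298 250 -5.5 1
```

```text
t 4.72 tcp [ 407.77 -220.1   247.29] rot [-179.84   -0.54   -5.98] q [-30.04   6.69 100.18   0.38  72.71  65.82] F [-0.21  0.89  0.32] w 91.2
{'dx': np.float64(0.54), 'dy': np.float64(1.0), 'dz': np.float64(-0.04), 'yaw': np.float64(-0.06)}
{'dx': np.float64(0.53), 'dy': np.float64(1.0), 'dz': np.float64(-0.04), 'yaw': np.float64(0.0)}
{'dx': np.float64(0.53), 'dy': np.float64(1.0), 'dz': np.float64(-0.03), 'yaw': np.float64(0.0)}
{'dx': np.float64(0.38), 'dy': np.float64(0.72), 'dz': np.float64(-0.03), 'yaw': np.float64(0.0)}
{'dx': np.float64(0.0), 'dy': np.float64(-0.0), 'dz': np.float64(0.0), 'yaw': np.float64(0.0)}
end [ 439.93 -298.01  250.09] -5.460964977972566
```

Request:
{"method": "drive_tool", "body": {"moves": [{"claw":-1,"dx":0.55,"dy":1.0,"dz":0,"yaw":0},{"claw":-1,"dx":0.55,"dy":1.0,"dz":0,"yaw":0},{"claw":-1,"dx":0.55,"dy":1.0,"dz":0,"yaw":0},{"claw":-1,"dx":0.4,"dy":0.55,"dz":0,"yaw":0},{"claw":-1,"dx":0,"dy":0,"dz":0,"yaw":0}]}}

```text
time_s: 5.35
ee_pos: [443.7, -300.8, 246.9]
ee_rot: [-179.8, -0.5, -6.1]
force: [-1.3, 0.1, 0.0]
gripper_width: 91.1
```

```bash
python3 plan.py 508 -303 250 -5.5 1
python3 - <<'E'
from h import *
f=grab_frame("wrist"); cv2.imwrite("pics/w1.png",f["color"])
E
```

```text
t 5.35 tcp [ 443.72 -300.85  246.92] rot [-179.81   -0.54   -6.07] q [-35.64  13.46  91.68   0.45  74.48  60.31] F [-1.32  0.06  0.05] w 91.1
{'dx': np.float64(1.0), 'dy': np.float64(-0.07), 'dz': np.float64(-0.05), 'yaw': np.float64(-0.07)}
{'dx': np.float64(1.0), 'dy': np.float64(-0.06), 'dz': np.float64(-0.05), 'yaw': np.float64(0.0)}
{'dx': np.float64(1.0), 'dy': np.float64(-0.07), 'dz': np.float64(-0.04), 'yaw': np.float64(0.0)}
{'dx': np.float64(0.21), 'dy': np.float64(-0.01), 'dz': np.float64(-0.01), 'yaw': np.float64(0.0)}
{'dx': np.float64(-0.0), 'dy': np.float64(0.0), 'dz': np.float64(-0.0), 'yaw': np.float64(0.0)}
end [ 508.02 -303.    249.92] -5.468004063291033
```

View pics/w1.png

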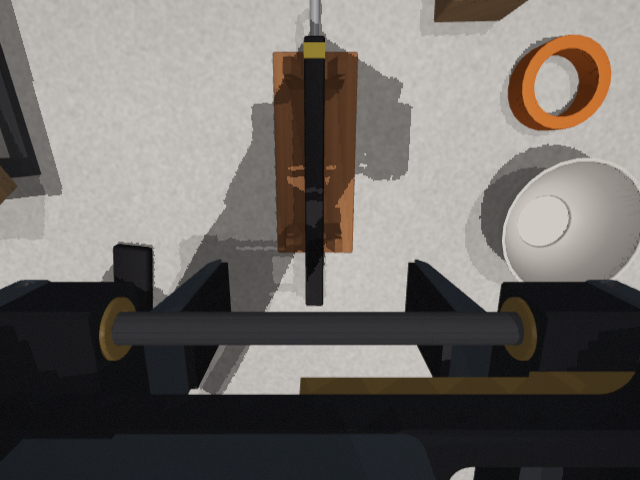

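Run:
```python
from h import *
f=grab_frame("wrist")
c=f["color"].astype(int)
for r in(45,80,130,180,270,295):
    row=c[r,290:340].sum(1); k=np.where(row<150 if r>60 else (c[r,290:340,2]-c[r,290:340,0]>60))[0]+290; print(r,k.min(),k.max())
print(c[30:62,314].sum(1)); print(c[290:312,314].sum(1))
a=onz(f,314.5,304.5,84);b=onz(f,314.5,37,84);print(a,b,np.linalg.norm(b-a),np.degrees(np.arctan2(b[1]-a[1],b[0]-a[0])))
for u,v in((277,252),(352,252),(356,52),(273,52)): print(onz(f,u,v,10))
s=telemetry.state(); print(proj(f,s["ee_pos"]),s["ee_pos"])
```

```text
45 304 325
80 290 339
130 293 324
180 305 324
270 307 322
295 307 322
[293 290 294 294 243 122  69  80  71  72  77 159 271 318 323 319 319 320
 320 320 317 319 320 320 321 320 321 251  77  67  75  74]
[111 114 114 115 110 107 110 111 108 115 115 111 106 110 107 380 543 587
 586 583 575 472]
[ 363.95 -288.11   84.  ] [ 608.38 -314.62   84.  ] 245.86544424189626 -6.191363143700892
[ 402.95 -246.11   10.  ]
[ 393.54 -335.62   10.  ]
[ 610.3  -357.59   10.  ]
[ 619.58 -271.15   10.  ]
(np.float64(316.53871875499937), np.float64(294.5765337795635)) [ 443.16 -299.84  247.08]
```

Request:
{"method": "drive_tool", "body": {"moves": [{"claw":-1,"dx":1.0,"dy":-0.1,"dz":0.5,"yaw":0},{"claw":-1,"dx":1.0,"dy":-0.05,"dz":1.0,"yaw":0},{"claw":-1,"dx":1.0,"dy":0,"dz":1.0,"yaw":0},{"claw":-1,"dx":0.25,"dy":0,"dz":1.0,"yaw":0},{"claw":-1,"dx":0,"dy":0,"dz":0.5,"yaw":0}]}}

```text
time_s: 6.08
ee_pos: [515.5, -300.1, 164.7]
ee_rot: [-179.8, -0.7, -5.8]
force: [0.6, 0.1, -0.7]
gripper_width: 91.1
```

```bash
python3 plan.py 510.5 -303.8 58 -6.2 1
python3 - <<'E'
from h import *
f=grab_frame("wrist"); cv2.imwrite("pics/w2.png",f["color"])
E
```

```text
t 6.08 tcp [ 515.48 -300.11  164.67] rot [-179.78   -0.75   -5.84] q [-31.61  21.87  91.6    0.58  65.95  63.99] F [ 0.58  0.11 -0.7 ] w 91.1
{'dx': np.float64(-0.04), 'dy': np.float64(0.04), 'dz': np.float64(1.0), 'yaw': np.float64(0.04)}
{'dx': np.float64(-0.04), 'dy': np.float64(0.04), 'dz': np.float64(1.0), 'yaw': np.float64(0.0)}
{'dx': np.float64(-0.04), 'dy': np.float64(0.04), 'dz': np.float64(1.0), 'yaw': np.float64(0.0)}
{'dx': np.float64(-0.05), 'dy': np.float64(0.04), 'dz': np.float64(1.0), 'yaw': np.float64(0.0)}
{'dx': np.float64(-0.04), 'dy': np.float64(0.04), 'dz': np.float64(1.0), 'yaw': np.float64(0.0)}
end [ 510.88 -303.64   64.67] -6.179482769773898
```

View pics/w2.png

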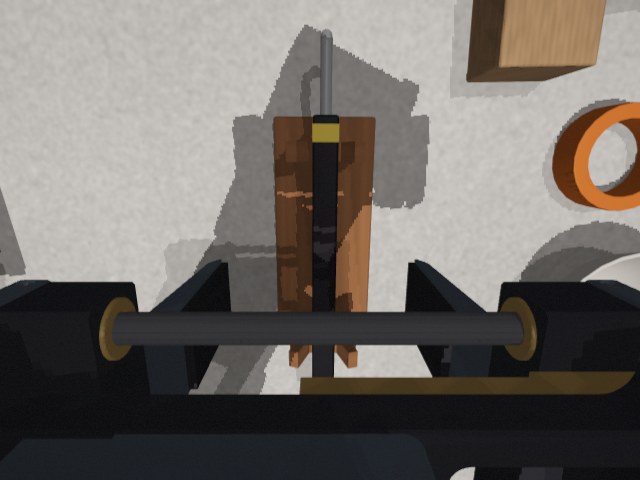

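Run:
```python
from h import *
f=grab_frame("wrist")
a=onz(f,325.5,117,84); h=onz(f,326.5,31,77); m=onz(f,324,280,84)
print(a,h,m)
d=np.array([np.cos(np.radians(-6.2)),np.sin(np.radians(-6.2)),0])
print("origin",a-100*d,h-156*d)
print(np.degrees(np.arctan2(a[1]-m[1],a[0]-m[0])))
```

```text
[ 607.99 -314.38   84.  ] [ 661.57 -320.36   77.  ] [ 492.34 -302.02   84.  ]
origin [ 508.58 -303.58   84.  ] [ 506.49 -303.51   77.  ]
-6.102478094645072
```

Request:
{"method": "drive_tool", "body": {"moves": [{"claw":-1,"dx":-0.15,"dy":0.1,"dz":1.0,"yaw":0.05},{"claw":-1,"dx":-0.1,"dy":0.1,"dz":1.0,"yaw":0},{"claw":-1,"dx":-0.1,"dy":0,"dz":1.0,"yaw":0},{"claw":-1,"dx":0,"dy":0,"dz":1.0,"yaw":0},{"claw":-1,"dx":0,"dy":0,"dz":0.7,"yaw":0}]}}

```text
time_s: 6.8
ee_pos: [511.9, -304.9, 74.6]
ee_rot: [179.9, -1.4, -6.3]
force: [1.0, -0.4, 0.5]
gripper_width: 91.1
```

```bash
python3 plan.py 508 -303.6 57 -6.2 1
```

```text
t 6.8 tcp [ 511.89 -304.88   74.59] rot [179.94  -1.36  -6.32] q [-32.19  26.27  98.9    0.67  53.57  63.74] F [ 0.97 -0.4   0.52] w 91.1
{'dx': np.float64(-0.2), 'dy': np.float64(-0.04), 'dz': np.float64(0.88), 'yaw': np.float64(-0.01)}
{'dx': np.float64(-0.0), 'dy': np.float64(-0.0), 'dz': np.float64(-0.0), 'yaw': np.float64(-0.0)}
{'dx': np.float64(-0.0), 'dy': np.float64(-0.0), 'dz': np.float64(-0.0), 'yaw': np.float64(-0.0)}
{'dx': np.float64(-0.0), 'dy': np.float64(-0.0), 'dz': np.float64(-0.0), 'yaw': np.float64(-0.0)}
{'dx': np.float64(-0.0), 'dy': np.float64(-0.0), 'dz': np.float64(-0.0), 'yaw': np.float64(-0.0)}
end [ 508.   -303.64   56.99] -6.230095505420252
```

Request:
{"method": "drive_tool", "body": {"moves": [{"claw":-1,"dx":-0.2,"dy":-0.05,"dz":0.5,"yaw":0},{"claw":-1,"dx":0,"dy":0,"dz":0.4,"yaw":0},{"claw":1,"dx":0,"dy":0,"dz":0,"yaw":0},{"claw":1,"dx":0,"dy":0,"dz":0,"yaw":0},{"claw":1,"dx":0,"dy":0,"dz":0,"yaw":0}], "grip_force": 30}}

```text
time_s: 7.42
ee_pos: [509.2, -304.0, 57.0]
ee_rot: [179.9, -1.5, -6.3]
force: [0.5, -0.1, 0.1]
gripper_width: 64.2
```

Request:
{"method": "drive_tool", "body": {"moves": [{"claw":1,"dx":0,"dy":0,"dz":0,"yaw":0},{"claw":1,"dx":0,"dy":0,"dz":0,"yaw":0},{"claw":1,"dx":0,"dy":0,"dz":0,"yaw":0}], "grip_force": 30}}

```text
time_s: 7.8
ee_pos: [509.6, -304.2, 57.7]
ee_rot: [179.8, -1.6, -6.3]
force: [0.2, 0.2, 0.1]
gripper_width: 34.2
```

```bash
python3 plan.py 508 -303.6 56 -6.2 1
```

```text
t 7.8 tcp [ 509.6  -304.22   57.69] rot [179.83  -1.59  -6.32] q [-32.25  27.06 100.48   0.7   50.96  63.63] F [0.22 0.24 0.1 ] w 34.2
{'dx': np.float64(-0.08), 'dy': np.float64(-0.02), 'dz': np.float64(0.08), 'yaw': np.float64(-0.01)}
{'dx': np.float64(-0.0), 'dy': np.float64(-0.0), 'dz': np.float64(0.0), 'yaw': np.float64(-0.0)}
{'dx': np.float64(-0.0), 'dy': np.float64(-0.0), 'dz': np.float64(0.0), 'yaw': np.float64(-0.0)}
{'dx': np.float64(-0.0), 'dy': np.float64(-0.0), 'dz': np.float64(0.0), 'yaw': np.float64(-0.0)}
{'dx': np.float64(-0.0), 'dy': np.float64(-0.0), 'dz': np.float64(0.0), 'yaw': np.float64(-0.0)}
end [ 508.06 -303.64   56.09] -6.230792670780318
```

Request:
{"method": "drive_tool", "body": {"moves": [{"claw":1,"dx":-0.05,"dy":0,"dz":0.05,"yaw":0},{"claw":1,"dx":0,"dy":0,"dz":0.05,"yaw":0},{"claw":1,"dx":0,"dy":0,"dz":0,"yaw":0}], "grip_force": 30}}

```text
time_s: 8.18
ee_pos: [508.5, -304.0, 56.0]
ee_rot: [179.8, -1.6, -6.3]
force: [-0.2, -0.6, -0.4]
gripper_width: 17.8
```

Request:
{"method": "drive_tool", "body": {"moves": [{"claw":1,"dx":0,"dy":0,"dz":0,"yaw":0},{"claw":1,"dx":0,"dy":0,"dz":0,"yaw":0}], "grip_force": 60}}

```text
time_s: 8.43
ee_pos: [508.5, -304.0, 56.0]
ee_rot: [179.8, -1.6, -6.3]
force: [-1.0, -0.6, 1.2]
gripper_width: 17.4
```

```bash
python3 plan.py 508 -303.6 56 -6.2 1
```

```text
t 8.43 tcp [ 508.51 -304.03   56.  ] rot [179.83  -1.58  -6.28] q [-32.29  27.1  100.72   0.7   50.69  63.55] F [-0.96 -0.57  1.23] w 17.4
{'dx': np.float64(-0.03), 'dy': np.float64(-0.02), 'dz': np.float64(0.0), 'yaw': np.float64(-0.01)}
{'dx': np.float64(0.0), 'dy': np.float64(0.0), 'dz': np.float64(0.0), 'yaw': np.float64(0.0)}
{'dx': np.float64(0.0), 'dy': np.float64(0.0), 'dz': np.float64(0.0), 'yaw': np.float64(0.0)}
{'dx': np.float64(0.0), 'dy': np.float64(0.0), 'dz': np.float64(0.0), 'yaw': np.float64(0.0)}
{'dx': np.float64(0.0), 'dy': np.float64(0.0), 'dz': np.float64(0.0), 'yaw': np.float64(0.0)}
end [ 507.96 -303.56   56.  ] -6.193448197414028
```

Request:
{"method": "drive_tool", "body": {"moves": [{"claw":1,"dx":0,"dy":0,"dz":-0.5,"yaw":0},{"claw":1,"dx":0,"dy":0,"dz":-1.0,"yaw":0},{"claw":1,"dx":0,"dy":0,"dz":-1.0,"yaw":0},{"claw":1,"dx":0,"dy":0,"dz":-1.0,"yaw":0},{"claw":1,"dx":0,"dy":0,"dz":0,"yaw":0}], "grip_force": 60}}

```text
time_s: 9.05
ee_pos: [505.2, -302.8, 127.0]
ee_rot: [180.0, -1.3, -6.3]
force: [-0.1, 0.1, -3.3]
gripper_width: 17.4
```

```bash
python3 plan.py 485 147 330 0.7 1;  python3 - <<'E'
from h import *
f=grab_frame("wrist"); cv2.imwrite("pics/w3.png",f["color"])
E
```

```text
t 9.05 tcp [ 505.18 -302.78  127.  ] rot [179.96  -1.33  -6.33] q [-32.37  22.74  96.15   0.63  59.89  63.65] F [-0.15  0.1  -3.27] w 17.4
{'dx': np.float64(-0.16), 'dy': np.float64(-1.0), 'dz': np.float64(-0.46), 'yaw': np.float64(-0.82)}
{'dx': np.float64(-0.03), 'dy': np.float64(-1.0), 'dz': np.float64(-0.45), 'yaw': np.float64(0.0)}
{'dx': np.float64(-0.03), 'dy': np.float64(-1.0), 'dz': np.float64(-0.45), 'yaw': np.float64(0.0)}
{'dx': np.float64(-0.03), 'dy': np.float64(-1.0), 'dz': np.float64(-0.45), 'yaw': np.float64(0.0)}
{'dx': np.float64(-0.03), 'dy': np.float64(-1.0), 'dz': np.float64(-0.45), 'yaw': np.float64(0.0)}
end [ 500.81 -202.59  172.2 ] 0.7169535301060819
```

View pics/w3.png

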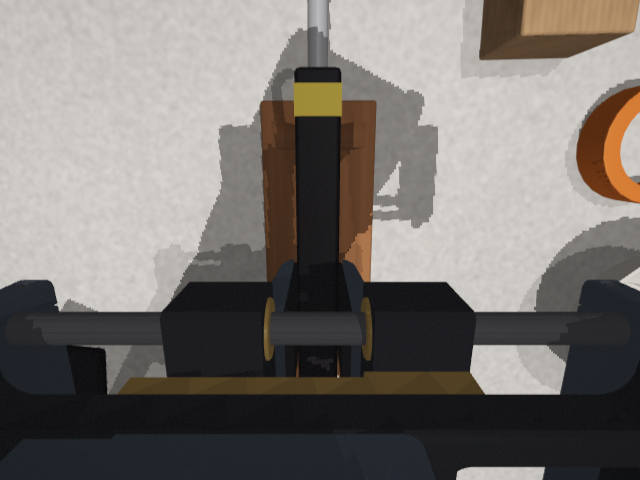

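Request:
{"method": "drive_tool", "body": {"moves": [{"claw":1,"dx":-0.15,"dy":-0.9,"dz":-0.8,"yaw":-0.4},{"claw":1,"dx":-0.1,"dy":-1.0,"dz":-0.8,"yaw":-0.4},{"claw":1,"dx":-0.05,"dy":-1.0,"dz":-0.8,"yaw":0},{"claw":1,"dx":-0.05,"dy":-1.0,"dz":-0.8,"yaw":0},{"claw":1,"dx":-0.05,"dy":-1.0,"dz":-0.8,"yaw":0}]}}

```text
time_s: 9.72
ee_pos: [494.7, -196.5, 207.9]
ee_rot: [-179.9, -0.9, 0.9]
force: [0.3, -1.1, -2.0]
gripper_width: 17.8
```

Request:
{"method": "drive_tool", "body": {"moves": [{"claw":1,"dx":-0.05,"dy":-1.0,"dz":-0.8,"yaw":0},{"claw":1,"dx":-0.05,"dy":-1.0,"dz":-0.8,"yaw":0},{"claw":1,"dx":-0.05,"dy":-1.0,"dz":-0.8,"yaw":0},{"claw":1,"dx":-0.05,"dy":-1.0,"dz":-0.8,"yaw":0},{"claw":1,"dx":-0.05,"dy":-1.0,"dz":-0.8,"yaw":0}]}}

```text
time_s: 10.35
ee_pos: [485.3, -89.0, 294.8]
ee_rot: [-179.9, -1.1, 1.0]
force: [-0.2, 0.4, -3.2]
gripper_width: 17.6
```

```bash
python3 plan.py 470 147 330 0.7 1
```

```text
t 10.35 tcp [485.35 -88.96 294.79] rot [-179.92   -1.08    1.  ] q [-11.94   7.83  92.02   0.32  79.12  77.  ] F [-0.24  0.36 -3.23] w 17.6
{'dx': np.float64(-0.05), 'dy': np.float64(-1.0), 'dz': np.float64(-0.15), 'yaw': np.float64(0.04)}
{'dx': np.float64(-0.05), 'dy': np.float64(-1.0), 'dz': np.float64(-0.15), 'yaw': np.float64(-0.0)}
{'dx': np.float64(-0.05), 'dy': np.float64(-1.0), 'dz': np.float64(-0.15), 'yaw': np.float64(-0.0)}
{'dx': np.float64(-0.05), 'dy': np.float64(-1.0), 'dz': np.float64(-0.15), 'yaw': np.float64(-0.0)}
{'dx': np.float64(-0.05), 'dy': np.float64(-1.0), 'dz': np.float64(-0.15), 'yaw': np.float64(-0.0)}
end [479.08  10.97 309.79] 0.6589627013962911
```

Request:
{"method": "drive_tool", "body": {"moves": [{"claw":1,"dx":0,"dy":-1.0,"dz":-0.5,"yaw":0.05},{"claw":1,"dx":0,"dy":-1.0,"dz":-0.5,"yaw":0},{"claw":1,"dx":0,"dy":-1.0,"dz":-0.5,"yaw":0},{"claw":1,"dx":0.2,"dy":-1.0,"dz":-0.5,"yaw":0},{"claw":1,"dx":0.2,"dy":-1.0,"dz":-0.5,"yaw":0}]}}

```text
time_s: 10.98
ee_pos: [488.6, 18.3, 351.4]
ee_rot: [-179.9, -1.3, 0.6]
force: [-0.0, 0.0, -3.2]
gripper_width: 17.8
```

Request:
{"method": "drive_tool", "body": {"moves": [{"claw":1,"dx":0.3,"dy":-1.0,"dz":-0.2,"yaw":0},{"claw":1,"dx":0.3,"dy":-1.0,"dz":0,"yaw":0},{"claw":1,"dx":0.3,"dy":-1.0,"dz":0,"yaw":0},{"claw":1,"dx":0.3,"dy":-0.8,"dz":0,"yaw":0},{"claw":1,"dx":0,"dy":0,"dz":0,"yaw":0}]}}

```text
time_s: 11.6
ee_pos: [510.0, 101.2, 360.5]
ee_rot: [-179.9, -1.5, 0.8]
force: [-0.3, -1.1, -3.6]
gripper_width: 17.3
```

```bash
python3 plan.py 494 147 350 0.7 1;  python3 - <<'E'
from h import *
f=grab_frame("wrist"); cv2.imwrite("pics/w4.png",f["color"])
E
```

```text
t 11.6 tcp [510.02 101.23 360.51] rot [-179.91   -1.5     0.77] q [10.06  9.17 81.28 -0.16 88.05 99.29] F [-0.27 -1.07 -3.63] w 17.3
{'dx': np.float64(-0.33), 'dy': np.float64(-1.0), 'dz': np.float64(0.23), 'yaw': np.float64(0.01)}
{'dx': np.float64(-0.34), 'dy': np.float64(-1.0), 'dz': np.float64(0.23), 'yaw': np.float64(-0.0)}
{'dx': np.float64(-0.1), 'dy': np.float64(-0.3), 'dz': np.float64(0.07), 'yaw': np.float64(-0.0)}
{'dx': np.float64(-0.0), 'dy': np.float64(0.0), 'dz': np.float64(-0.0), 'yaw': np.float64(-0.0)}
{'dx': np.float64(-0.0), 'dy': np.float64(0.0), 'dz': np.float64(-0.0), 'yaw': np.float64(-0.0)}
end [494.04 147.04 349.91] 0.6855436974869065
```

View pics/w4.png

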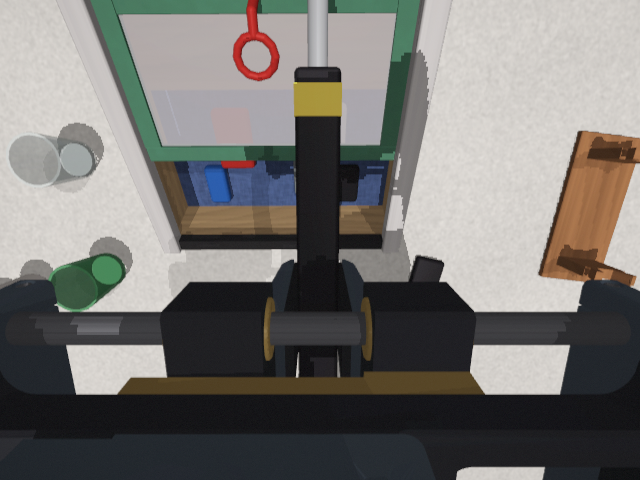

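Run:
```python
from h import *
f=grab_frame("wrist");a=grab_frame("top");b=grab_frame("scene")
c=f["color"].astype(int); m=((c[...,2]>120)&(c[...,1]<80)&(c[...,0]<80)).astype(np.uint8); m[90:]=0; m[:,:225]=0;m[:,290:]=0
m2=m.copy(); m2[:33]=0
cs,_=cv2.findContours(m,cv2.RETR_CCOMP,cv2.CHAIN_APPROX_NONE)
for k in cs: print(len(k),cv2.boundingRect(k),cv2.fitEllipse(k) if len(k)>5 else None)
for z in(250,252,254): print(z,onz(f,256.3,57,z))
e1=onz(f,157,160,110+6);e2=onz(f,385,160,116);print(e1,e2)
# lower front corners of case (rail front ends lower inside)
print(onz(f,181,248,110),onz(f,383,248,110))
for n,i in(("a",a),("b",b)):
    pass
cv2.imwrite("pics/t5.png",cv2.resize(a["color"][115:265,225:350],None,fx=4,fy=4,interpolation=cv2.INTER_CUBIC))
cv2.imwrite("pics/s5.png",cv2.resize(b["color"][100:250,290:490],None,fx=4,fy=4,interpolation=cv2.INTER_CUBIC))
```

```text
193 (232, 0, 46, 81) ((254.10939025878906, 46.97425842285156), (41.65264129638672, 77.13328552246094), 174.03335571289062)
93 (238, 39, 33, 35) ((254.69241333007812, 55.68293762207031), (29.77815055847168, 34.704933166503906), 148.37646484375)
250 [649.58 147.2  250.  ]
252 [649.08 146.87 252.  ]
254 [648.59 146.55 254.  ]
[573.14 286.23 116.  ] [576.44  24.28 116.  ]
[467.33 269.03 110.  ] [470.59  19.64 110.  ]
```

View pics/t5.png

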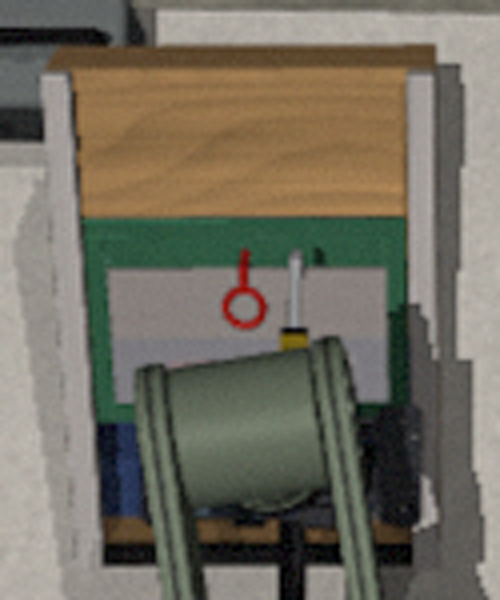

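View pics/s5.png

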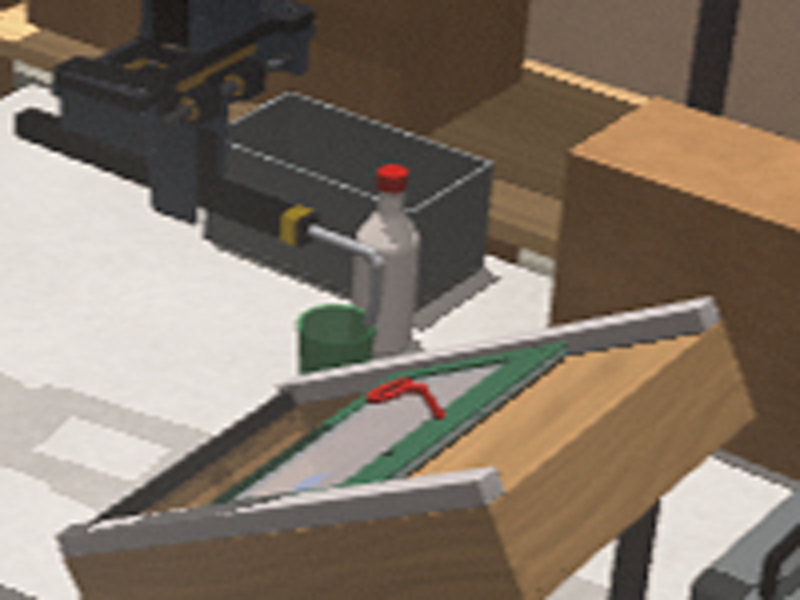

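Run:
```python
from h import *
a=grab_frame("top");b=grab_frame("scene");f=grab_frame("wrist")
T=lambda x,y,x0,y0,s:((x+.5)/s+x0-.5,(y+.5)/s+y0-.5)
p,e=tri((a,*T(295.5,251,225,115,4)),(b,*T(376,253,290,100,4))); print("bend outer top",p,e)
p,e=tri((a,*T(294,329,225,115,4)),(b,*T(305,222,290,100,4))); print("bar front top",p,e)
s=telemetry.state(); print(s["ee_pos"],s["ee_rot"])
# predicted hook/bend from gripper
def Rm(r):
    r=np.radians(r);cx,sx,cy,sy,cz,sz=np.cos(r[0]),np.sin(r[0]),np.cos(r[1]),np.sin(r[1]),np.cos(r[2]),np.sin(r[2])
    return np.array([[cz,-sz,0],[sz,cz,0],[0,0,1]])@np.array([[cy,0,sy],[0,1,0],[-sy,0,cy]])@np.array([[1,0,0],[0,cx,-sx],[0,sx,cx]])
R=Rm(s["ee_rot"]);R0=Rm([179.83,-1.58,-6.28]);Rp0=Rm([0,0,-6.2])
Rp=R@R0.T@Rp0
t0=np.array([508.5,-304,56]); o0=np.array([508,-303.6,75])
O=s["ee_pos"]+R@R0.T@(o0-t0)
for n,l in(("bend",[156,0,4]),("barfront",[100,0,9]),("hook",[152,0,-35]),("origin",[0,0,0])): print(n,O+Rp@np.array(l))
print("wrist bar front v=68:",onz(f,318,68,O[2]+9))
```

```text
bend outer top [661.38 101.34 381.17] [0.551644587858039, 0.5516445878576897]
bar front top [606.72 100.46 384.58] [1.1515281138468723, 1.1515281138467286]
[509.96  99.56 360.49] [-179.91   -1.51    0.62]
bend [665.43 101.72 383.31]
barfront [609.44 101.   388.38]
hook [661.39 101.84 344.32]
origin [509.44  99.81 379.49]
wrist bar front v=68: [611.75 100.11 388.49]
```

Request:
{"method": "drive_tool", "body": {"moves": [{"claw":1,"dx":-0.3,"dy":-1.0,"dz":0.3,"yaw":0},{"claw":1,"dx":-0.2,"dy":-1.0,"dz":0.7,"yaw":0},{"claw":1,"dx":-0.1,"dy":-0.25,"dz":0.9,"yaw":0},{"claw":1,"dx":-0.05,"dy":0,"dz":0.9,"yaw":0},{"claw":1,"dx":0,"dy":0,"dz":0,"yaw":0}]}}

```text
time_s: 12.58
ee_pos: [497.9, 143.5, 303.3]
ee_rot: [-179.9, -1.6, 0.4]
force: [-0.1, -0.2, -3.3]
gripper_width: 18.1
```

```bash
cat >> h.py <<'E'
T=lambda x,y,x0,y0,s:((x+.5)/s+x0-.5,(y+.5)/s+y0-.5)
def Rm(r):
    from scipy.spatial.transform import Rotation as Ro
    return Ro.from_euler("xyz",r,degrees=True).as_matrix()
def pole(s):
    R=Rm(s["ee_rot"]);R0=Rm([179.83,-1.58,-6.28]);D=R@R0.T
    Rp=D@Rm([0,0,-6.2]); O=s["ee_pos"]+D@np.array([-.5,.4,19]); return O,Rp
E
python3 - <<'E'
from h import *
s=telemetry.state(); print(s["time_s"],s["ee_pos"],s["ee_rot"],s["force"]); O,Rp=pole(s); print("hook",O+Rp@np.array([152,0,-35]),"O",O)
a=grab_frame("top");b=grab_frame("scene");f=grab_frame("wrist")
cv2.imwrite("pics/t6.png",cv2.resize(a["color"][150:230,250:330],None,fx=7,fy=7,interpolation=cv2.INTER_CUBIC))
cv2.imwrite("pics/s6.png",cv2.resize(b["color"][130:230,340:440],None,fx=6,fy=6,interpolation=cv2.INTER_CUBIC))
cv2.imwrite("pics/w6.png",f["color"])
E
```

```text
12.575 [497.87 143.46 303.3 ] [-179.93   -1.58    0.37] [-0.1  -0.2  -3.31]
hook [649.32 145.06 287.3 ] O [497.32 143.72 322.3 ]
```

View pics/t6.png

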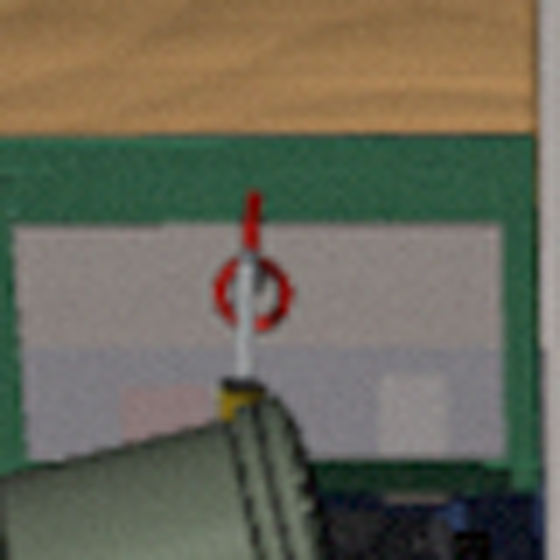

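View pics/s6.png

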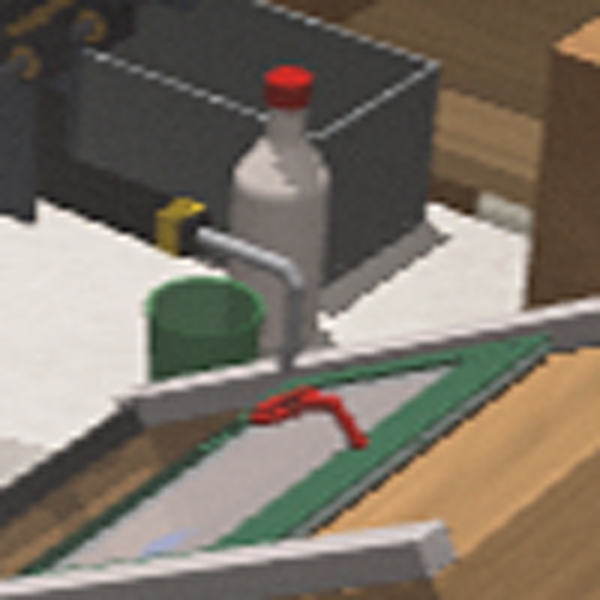

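View pics/w6.png

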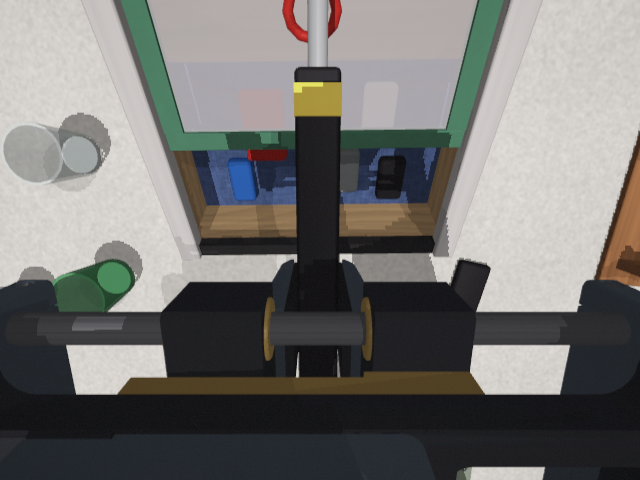

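Run:
```python
from h import *
a=grab_frame("top");b=grab_frame("scene")
p,e=tri((a,*T(248,257,250,150,7)),(b,*T(295,270,340,130,6))); print("bend outer top",p,e)
p,e=tri((a,*T(253.5,292,250,150,7)),(b,*T(287,408,340,130,6))); print("ring",p,e)
print(onz(a,*T(253.5,292,250,150,7),251.5), onz(a,*T(248,257,250,150,7),324))
```

```text
bend outer top [648.52 144.29 323.77] [1.1953268555195007, 1.19532685551952]
ring [647.25 148.62 250.46] [0.7552569175667544, 0.755256917566856]
[646.47 148.02 251.5 ] [647.54 143.48 324.  ]
```

Request:
{"method": "drive_tool", "body": {"moves": [{"claw":1,"dx":0.1,"dy":-0.1,"dz":0,"yaw":-0.05},{"claw":1,"dx":0,"dy":0,"dz":0.3,"yaw":0},{"claw":1,"dx":0,"dy":0,"dz":0.3,"yaw":0},{"claw":1,"dx":0,"dy":0,"dz":0.2,"yaw":0}]}}

```text
time_s: 13.32
ee_pos: [502.5, 146.1, 289.7]
ee_rot: [-179.8, -2.0, 0.8]
force: [0.2, -0.1, -3.0]
gripper_width: 17.3
```

Run:
```python
from h import *
s=telemetry.state(); print(s["time_s"],s["ee_pos"],s["ee_rot"],s["force"]); O,Rp=pole(s); print("hook",O+Rp@np.array([152,0,-35]),"O",O)
a=grab_frame("top");b=grab_frame("scene");f=grab_frame("wrist")
A=cv2.resize(a["color"][160:220,255:315],None,fx=6,fy=6,interpolation=cv2.INTER_CUBIC)
B=cv2.resize(b["color"][160:220,360:420],None,fx=6,fy=6,interpolation=cv2.INTER_CUBIC)
cv2.imwrite("pics/ts7.png",np.hstack([A,B]))
```

```text
13.325 [502.47 146.06 289.69] [-179.83   -1.98    0.81] [ 0.18 -0.13 -2.95]
hook [654.01 148.87 274.76] O [501.79 146.29 308.69]
```

View pics/ts7.png

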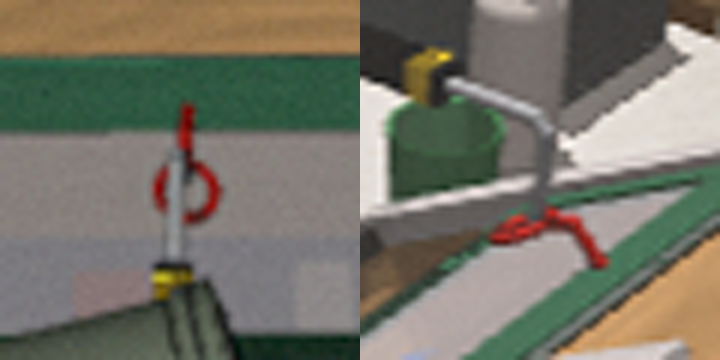

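Request:
{"method": "drive_tool", "body": {"moves": [{"claw":1,"dx":-0.25,"dy":0,"dz":-0.1,"yaw":0},{"claw":1,"dx":0,"dy":0,"dz":0,"yaw":0}]}}

```text
time_s: 13.72
ee_pos: [497.1, 146.0, 292.2]
ee_rot: [-179.8, -2.0, 0.8]
force: [0.2, 1.0, -2.7]
gripper_width: 17.4
```

Run:
```python
from h import *
s=telemetry.state(); print(s["time_s"],s["ee_pos"],s["ee_rot"],s["force"]); O,Rp=pole(s); print("hook",O+Rp@np.array([152,0,-35]),"O",O)
a=grab_frame("top");b=grab_frame("scene")
A=cv2.resize(a["color"][160:220,255:315],None,fx=6,fy=6,interpolation=cv2.INTER_CUBIC)
B=cv2.resize(b["color"][160:220,360:420],None,fx=6,fy=6,interpolation=cv2.INTER_CUBIC)
cv2.imwrite("pics/ts8.png",np.hstack([A,B]))
```

```text
13.725 [497.15 146.01 292.22] [-179.83   -2.01    0.81] [ 0.18  1.01 -2.68]
hook [648.7  148.82 277.36] O [496.46 146.23 311.22]
```

View pics/ts8.png

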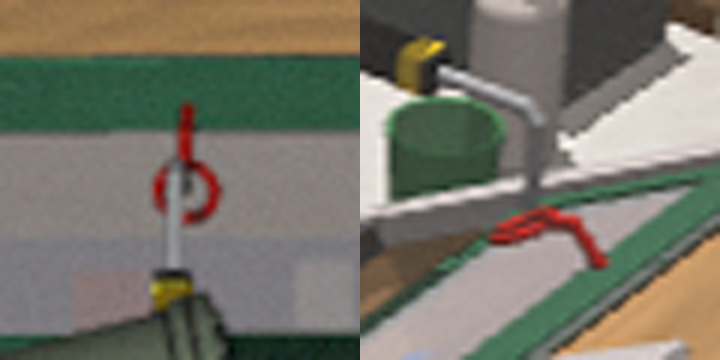

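Request:
{"method": "drive_tool", "body": {"moves": [{"claw":1,"dx":-0.05,"dy":0,"dz":0.35,"yaw":0},{"claw":1,"dx":-0.05,"dy":0,"dz":0.35,"yaw":0}]}}

```text
time_s: 14.08
ee_pos: [496.2, 146.1, 277.7]
ee_rot: [-179.8, -2.1, 0.8]
force: [-0.0, 0.6, -3.1]
gripper_width: 17.7
```

```bash
cat > st.py <<'E'
from h import *
s=telemetry.state(); print(s["time_s"],s["ee_pos"],s["ee_rot"],"F",s["force"],"M",s["torque"],s["gripper_width"]); O,Rp=pole(s); print("hook",O+Rp@np.array([152,0,-35]),"O",O)
E
python3 st.py
```

```text
14.075 [496.15 146.09 277.67] [-179.81   -2.08    0.8 ] F [-0.05  0.61 -3.14] M [-0.05  0.16 -0.02] 17.687376110693425
hook [647.72 148.88 262.99] O [495.44 146.31 296.66]
```

Request:
{"method": "drive_tool", "body": {"moves": [{"claw":1,"dx":0,"dy":0,"dz":0.3,"yaw":0},{"claw":1,"dx":0,"dy":0,"dz":0.3,"yaw":0}]}}

```text
time_s: 14.32
ee_pos: [496.3, 146.1, 264.2]
ee_rot: [-179.8, -2.0, 0.8]
force: [0.4, 1.0, -2.3]
gripper_width: 18.0
```

```bash
python3 st.py;  python3 - <<'E'
from h import *
a=grab_frame("top");b=grab_frame("scene")
A=cv2.resize(a["color"][160:220,255:315],None,fx=6,fy=6,interpolation=cv2.INTER_CUBIC)
B=cv2.resize(b["color"][160:220,360:420],None,fx=6,fy=6,interpolation=cv2.INTER_CUBIC)
cv2.imwrite("pics/ts9.png",np.hstack([A,B]))
E
```

```text
14.325 [496.26 146.05 264.23] [-179.83   -2.02    0.8 ] F [ 0.38  0.95 -2.34] M [-0.05  0.22  0.  ] 18.020437686782245
hook [647.81 148.85 249.39] O [495.57 146.27 283.23]
```

View pics/ts9.png

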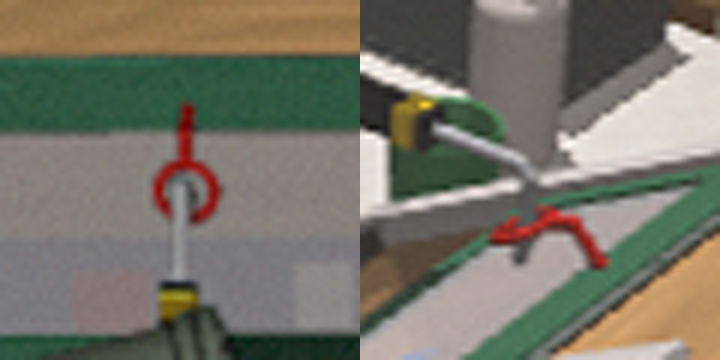

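Request:
{"method": "drive_tool", "body": {"moves": [{"claw":1,"dx":-0.25,"dy":0,"dz":0.1,"yaw":0},{"claw":1,"dx":-0.4,"dy":0,"dz":0.2,"yaw":0},{"claw":1,"dx":-0.6,"dy":0,"dz":0.32,"yaw":0},{"claw":1,"dx":-0.6,"dy":0,"dz":0.32,"yaw":0}]}}

```text
time_s: 14.92
ee_pos: [465.1, 145.6, 244.6]
ee_rot: [-179.8, -2.9, 0.8]
force: [6.3, -0.2, -4.1]
gripper_width: 17.6
```

```bash
python3 st.py;  python3 - <<'E'
from h import *
a=grab_frame("top");b=grab_frame("scene")
A=cv2.resize(a["color"][160:220,255:315],None,fx=6,fy=6,interpolation=cv2.INTER_CUBIC)
B=cv2.resize(b["color"][160:220,350:410],None,fx=6,fy=6,interpolation=cv2.INTER_CUBIC)
cv2.imwrite("pics/ts10.png",np.hstack([A,B]))
E
```

```text
14.925 [465.11 145.64 244.58] [-179.8    -2.92    0.76] F [ 6.34 -0.15 -4.11] M [-0.14 -0.7  -0.08] 17.575198168287578
hook [616.88 148.35 232.13] O [464.12 145.85 263.57]
```

View pics/ts10.png

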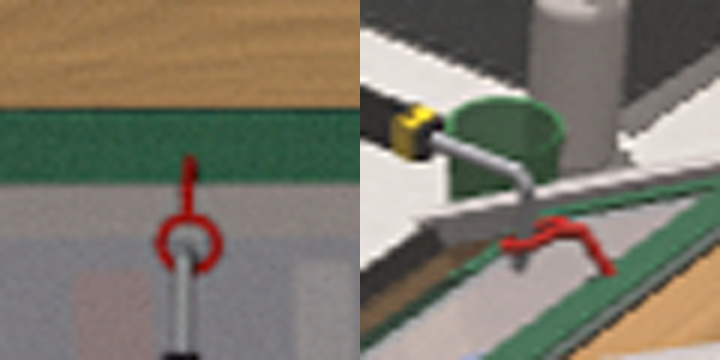

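Request:
{"method": "drive_tool", "body": {"moves": [{"claw":1,"dx":-0.6,"dy":0,"dz":0.3,"yaw":0},{"claw":1,"dx":-0.6,"dy":0,"dz":0.3,"yaw":0},{"claw":1,"dx":-0.6,"dy":0,"dz":0.3,"yaw":0}]}}

```text
time_s: 15.4
ee_pos: [433.6, 145.6, 226.1]
ee_rot: [-179.7, -3.6, 0.8]
force: [7.4, -1.3, -6.6]
gripper_width: 17.9
```

```bash
python3 st.py;  python3 - <<'E'
from h import *
a=grab_frame("top");b=grab_frame("scene")
A=cv2.resize(a["color"][170:230,255:315],None,fx=6,fy=6,interpolation=cv2.INTER_CUBIC)
B=cv2.resize(b["color"][160:220,330:390],None,fx=6,fy=6,interpolation=cv2.INTER_CUBIC)
cv2.imwrite("pics/ts11.png",np.hstack([A,B]))
E
```

```text
15.4 [433.65 145.62 226.07] [-179.74   -3.57    0.76] F [ 7.39 -1.31 -6.57] M [-0.16 -0.69 -0.12] 17.863172195912256
hook [585.55 148.35 215.33] O [432.45 145.81 245.04]
```

View pics/ts11.png

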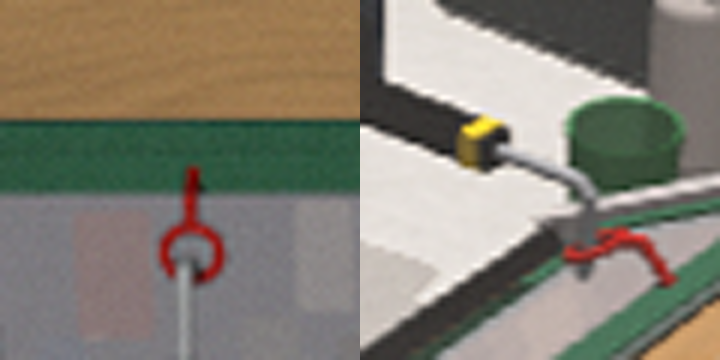

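Request:
{"method": "drive_tool", "body": {"moves": [{"claw":1,"dx":-0.6,"dy":0,"dz":0.33,"yaw":0},{"claw":1,"dx":-0.5,"dy":0,"dz":0.28,"yaw":0}]}}

```text
time_s: 15.75
ee_pos: [414.0, 145.8, 214.0]
ee_rot: [-179.7, -3.9, 0.8]
force: [6.3, -1.8, -5.3]
gripper_width: 17.6
```

```bash
python3 st.py
```

```text
15.75 [414.05 145.78 214.  ] [-179.68   -3.87    0.77] F [ 6.29 -1.77 -5.25] M [-0.39 -0.66 -0.28] 17.62834585146993
hook [566.   148.53 204.08] O [412.75 145.94 232.97]
```

Request:
{"method": "drive_tool", "body": {"moves": [{"claw":1,"dx":-0.3,"dy":0,"dz":0.17,"yaw":0},{"claw":1,"dx":-0.2,"dy":0,"dz":0.12,"yaw":0}]}}

```text
time_s: 16.0
ee_pos: [405.7, 145.5, 208.1]
ee_rot: [-179.7, -4.1, 0.7]
force: [4.5, -0.5, -3.0]
gripper_width: 17.3
```

```bash
python3 st.py
```

```text
16.0 [405.66 145.46 208.1 ] [-179.69   -4.12    0.74] F [ 4.52 -0.48 -3.03] M [-0.19 -0.7  -0.16] 17.25930635026383
hook [557.65 148.15 198.83] O [404.27 145.63 227.05]
```

Request:
{"method": "drive_tool", "body": {"moves": [{"claw":1,"dx":-0.15,"dy":0,"dz":0.08,"yaw":0},{"claw":1,"dx":-0.15,"dy":0,"dz":0.08,"yaw":0}]}}

```text
time_s: 16.25
ee_pos: [401.0, 145.5, 205.0]
ee_rot: [-179.7, -4.3, 0.7]
force: [8.4, -2.8, -3.5]
gripper_width: 17.5
```

```bash
python3 st.py
```

```text
16.25 [401.   145.46 204.98] [-179.68   -4.32    0.73] F [ 8.39 -2.8  -3.48] M [-0.32 -1.32 -0.19] 17.45756032109029
hook [553.03 148.12 196.24] O [399.55 145.62 223.94]
```

Request:
{"method": "drive_tool", "body": {"moves": [{"claw":1,"dx":-0.1,"dy":0,"dz":0.05,"yaw":0}]}}

```text
time_s: 16.38
ee_pos: [400.9, 145.6, 204.4]
ee_rot: [-179.7, -4.6, 0.7]
force: [9.3, -1.3, -4.9]
gripper_width: 17.5
```

Request:
{"method": "drive_tool", "body": {"moves": [{"claw":1,"dx":-0.1,"dy":0,"dz":0.05,"yaw":0}]}}

```text
time_s: 16.5
ee_pos: [400.9, 145.6, 203.8]
ee_rot: [-179.7, -4.9, 0.7]
force: [8.8, -1.3, -4.9]
gripper_width: 18.0
```

```bash
python3 st.py
```

```text
16.5 [400.92 145.6  203.83] [-179.66   -4.85    0.73] F [ 8.82 -1.3  -4.9 ] M [-0.43 -1.13 -0.36] 18.039612967668145
hook [553.02 148.26 196.51] O [399.29 145.75 222.77]
```

Request:
{"method": "drive_tool", "body": {"moves": [{"claw":1,"dx":-0.15,"dy":0,"dz":0.06,"yaw":0}]}}

```text
time_s: 16.62
ee_pos: [400.8, 145.7, 203.1]
ee_rot: [-179.7, -5.2, 0.7]
force: [13.2, -2.0, -5.9]
gripper_width: 17.5
```

Request:
{"method": "drive_tool", "body": {"moves": [{"claw":1,"dx":-0.18,"dy":0,"dz":0.08,"yaw":0}]}}

```text
time_s: 16.75
ee_pos: [400.7, 145.7, 202.0]
ee_rot: [-179.6, -5.7, 0.7]
force: [14.4, -1.7, -6.9]
gripper_width: 17.7
```

```bash
python3 st.py
```

```text
16.75 [400.73 145.73 202.01] [-179.64   -5.67    0.71] F [14.43 -1.68 -6.95] M [-0.5  -1.73 -0.44] 17.715813878700054
hook [552.92 148.37 196.85] O [398.83 145.88 220.92]
```

Request:
{"method": "drive_tool", "body": {"moves": [{"claw":1,"dx":-0.22,"dy":0,"dz":0.12,"yaw":0},{"claw":1,"dx":-0.22,"dy":0,"dz":0.12,"yaw":0}]}}

```text
time_s: 17.0
ee_pos: [400.5, 146.0, 198.8]
ee_rot: [-179.6, -6.7, 0.7]
force: [13.1, -3.5, -4.9]
gripper_width: 17.4
```

```bash
python3 st.py
```

```text
17.0 [400.52 145.95 198.79] [-179.6    -6.74    0.68] F [13.07 -3.54 -4.87] M [-0.59 -1.94 -0.53] 17.423948656241663
hook [552.78 148.53 196.5 ] O [398.27 146.08 217.67]
```

Request:
{"method": "drive_tool", "body": {"moves": [{"claw":1,"dx":-0.28,"dy":0.04,"dz":0.1,"yaw":0}]}}

```text
time_s: 17.12
ee_pos: [400.5, 145.6, 197.8]
ee_rot: [-179.5, -7.4, 0.7]
force: [20.2, -0.6, -9.2]
gripper_width: 17.5
```

Request:
{"method": "drive_tool", "body": {"moves": [{"claw":1,"dx":-0.28,"dy":0.04,"dz":0.1,"yaw":0}]}}

```text
time_s: 17.25
ee_pos: [400.5, 145.4, 196.4]
ee_rot: [-179.5, -8.1, 0.7]
force: [19.6, -0.9, -9.9]
gripper_width: 17.9
```

```bash
python3 st.py
```

```text
17.25 [400.47 145.42 196.44] [-179.46   -8.13    0.71] F [19.59 -0.9  -9.92] M [-0.26 -2.12 -0.25] 17.92461891862603
hook [552.74 148.12 197.83] O [397.76 145.5  215.25]
```

Request:
{"method": "drive_tool", "body": {"moves": [{"claw":1,"dx":-0.27,"dy":0.02,"dz":0.15,"yaw":0}]}}

```text
time_s: 17.38
ee_pos: [400.4, 145.6, 194.1]
ee_rot: [-179.4, -8.8, 0.7]
force: [15.9, -2.3, -6.4]
gripper_width: 17.8
```

Request:
{"method": "drive_tool", "body": {"moves": [{"claw":1,"dx":-0.27,"dy":0.02,"dz":0.15,"yaw":0}]}}

```text
time_s: 17.5
ee_pos: [400.5, 145.7, 192.0]
ee_rot: [-179.3, -9.4, 0.7]
force: [15.7, -2.6, -5.5]
gripper_width: 17.5
```

```bash
python3 st.py
python3 - <<'E'
from h import *
a=grab_frame("top");b=grab_frame("scene")
A=cv2.resize(a["color"][180:240,255:315],None,fx=6,fy=6,interpolation=cv2.INTER_CUBIC)
B=cv2.resize(b["color"][160:220,310:370],None,fx=6,fy=6,interpolation=cv2.INTER_CUBIC)
cv2.imwrite("pics/ts12.png",np.hstack([A,B]))
E
```

```text
17.5 [400.46 145.67 192.01] [-179.32   -9.39    0.71] F [15.74 -2.56 -5.53] M [-0.55 -2.07 -0.54] 17.48415222417182
hook [552.66 148.41 196.75] O [397.34 145.69 210.76]
```

View pics/ts12.png

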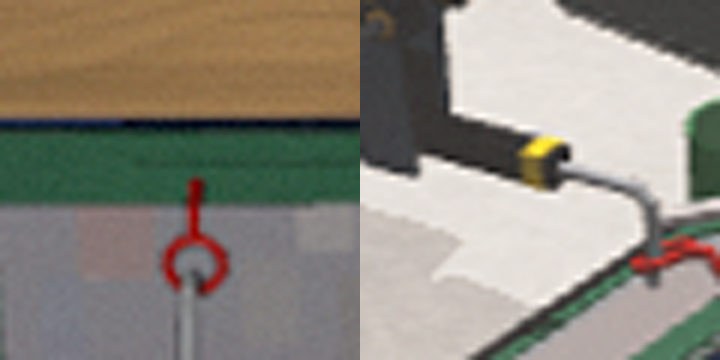

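Request:
{"method": "drive_tool", "body": {"moves": [{"claw":1,"dx":-0.29,"dy":0.03,"dz":0.15,"yaw":0},{"claw":1,"dx":-0.29,"dy":0.03,"dz":0.15,"yaw":0}]}}

```text
time_s: 17.85
ee_pos: [400.5, 145.7, 188.5]
ee_rot: [-179.1, -10.8, 0.7]
force: [16.6, -3.0, -5.7]
gripper_width: 17.6
```

```bash
python3 st.py
```

```text
17.85 [400.53 145.67 188.46] [-179.15  -10.79    0.69] F [16.63 -3.   -5.69] M [-0.54 -2.11 -0.61] 17.57706453284603
hook [552.57 148.42 196.91] O [396.96 145.63 207.13]
```

Request:
{"method": "drive_tool", "body": {"moves": [{"claw":1,"dx":-0.31,"dy":0.04,"dz":0.15,"yaw":0},{"claw":1,"dx":-0.31,"dy":0.04,"dz":0.15,"yaw":0},{"claw":1,"dx":-0.31,"dy":0.04,"dz":0.15,"yaw":0}]}}

```text
time_s: 18.23
ee_pos: [400.9, 145.7, 183.0]
ee_rot: [-178.8, -13.0, 0.7]
force: [17.4, -2.9, -6.0]
gripper_width: 17.7
```

```bash
python3 st.py
```

```text
18.225 [400.88 145.69 183.05] [-178.81  -12.99    0.66] F [17.44 -2.88 -5.97] M [-0.59 -2.14 -0.65] 17.716863902361727
hook [552.48 148.46 197.35] O [396.59 145.53 201.57]
```

Request:
{"method": "drive_tool", "body": {"moves": [{"claw":1,"dx":-0.31,"dy":0.04,"dz":0.17,"yaw":0},{"claw":1,"dx":-0.31,"dy":0.04,"dz":0.17,"yaw":0},{"claw":1,"dx":-0.31,"dy":0.04,"dz":0.17,"yaw":0}]}}

```text
time_s: 18.6
ee_pos: [401.4, 146.0, 176.8]
ee_rot: [-178.4, -15.1, 0.6]
force: [16.7, -3.3, -2.4]
gripper_width: 17.7
```

```bash
python3 st.py
python3 - <<'E'
from h import *
b=grab_frame("scene")
B=cv2.resize(b["color"][140:240,270:400],None,fx=5,fy=5,interpolation=cv2.INTER_CUBIC)
cv2.imwrite("pics/s13.png",B)
E
```

```text
18.6 [401.44 145.96 176.78] [-178.42  -15.14    0.56] F [16.7  -3.33 -2.45] M [-0.68 -2.18 -0.79] 17.665200498934695
hook [552.41 148.6  196.75] O [396.47 145.68 195.13]
```

View pics/s13.png

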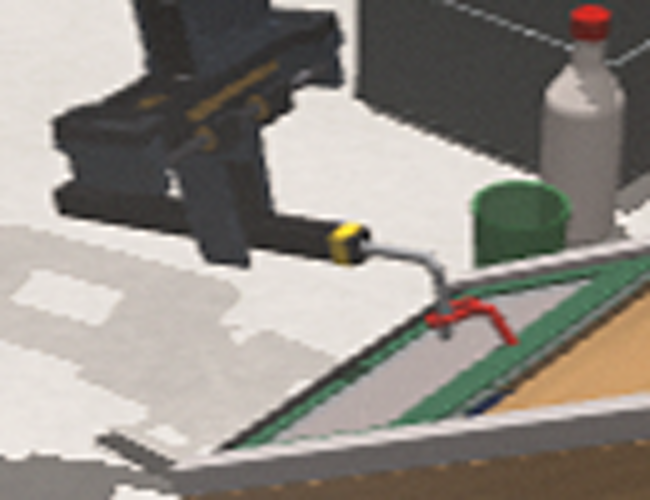

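Request:
{"method": "drive_tool", "body": {"moves": [{"claw":1,"dx":-0.31,"dy":0.05,"dz":0.17,"yaw":0},{"claw":1,"dx":-0.31,"dy":0.05,"dz":0.17,"yaw":0},{"claw":1,"dx":-0.31,"dy":0.05,"dz":0.17,"yaw":0},{"claw":1,"dx":-0.31,"dy":0.05,"dz":0.17,"yaw":0}]}}

```text
time_s: 19.15
ee_pos: [402.6, 146.4, 169.1]
ee_rot: [-177.7, -18.0, 0.3]
force: [14.7, -4.7, -0.3]
gripper_width: 17.4
```

```bash
python3 st.py
```

```text
19.15 [402.55 146.38 169.14] [-177.74  -18.      0.33] F [14.72 -4.7  -0.3 ] M [-0.71 -2.13 -0.87] 17.437278776798852
hook [552.33 148.64 196.65] O [396.67 145.88 187.21]
```

Request:
{"method": "drive_tool", "body": {"moves": [{"claw":1,"dx":0.15,"dy":0.02,"dz":0,"yaw":0},{"claw":1,"dx":0.15,"dy":0,"dz":-0.05,"yaw":0},{"claw":1,"dx":0,"dy":0,"dz":0,"yaw":0}]}}

```text
time_s: 19.52
ee_pos: [404.5, 145.3, 170.6]
ee_rot: [-177.8, -17.5, 0.3]
force: [-0.2, 0.1, -3.3]
gripper_width: 17.9
```

```bash
python3 st.py
python3 - <<'E'
from h import *
a=grab_frame("top");b=grab_frame("scene")
A=cv2.resize(a["color"][180:240,255:315],None,fx=6,fy=6,interpolation=cv2.INTER_CUBIC)
B=cv2.resize(b["color"][180:240,310:370],None,fx=6,fy=6,interpolation=cv2.INTER_CUBIC)
cv2.imwrite("pics/ts14.png",np.hstack([A,B]))
E
```

```text
19.525 [404.5  145.26 170.59] [-177.81  -17.48    0.27] F [-0.17  0.1  -3.33] M [-0.05  0.48  0.01] 17.851513561052318
hook [554.53 147.34 196.74] O [398.78 144.79 188.72]
```

View pics/ts14.png

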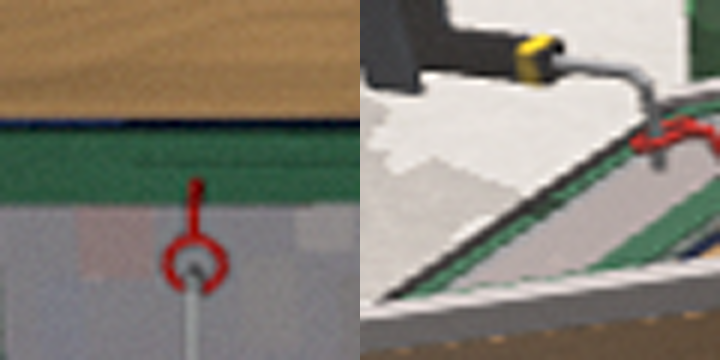

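Request:
{"method": "drive_tool", "body": {"moves": [{"claw":1,"dx":0.22,"dy":0,"dz":-0.05,"yaw":0},{"claw":1,"dx":0,"dy":0,"dz":0,"yaw":0}]}}

```text
time_s: 19.88
ee_pos: [408.0, 145.2, 172.5]
ee_rot: [-177.8, -17.4, 0.3]
force: [-0.7, 0.1, -3.0]
gripper_width: 17.3
```

```bash
python3 st.py
python3 - <<'E'
from h import *
a=grab_frame("top");b=grab_frame("scene")
A=cv2.resize(a["color"][180:240,255:315],None,fx=6,fy=6,interpolation=cv2.INTER_CUBIC)
B=cv2.resize(b["color"][180:240,310:370],None,fx=6,fy=6,interpolation=cv2.INTER_CUBIC)
cv2.imwrite("pics/ts15.png",np.hstack([A,B]))
E
```

```text
19.875 [407.99 145.19 172.53] [-177.83  -17.42    0.3 ] F [-0.66  0.14 -3.02] M [-0.13  0.47  0.03] 17.31978068590446
hook [558.04 147.34 198.53] O [402.28 144.73 190.66]
```

View pics/ts15.png

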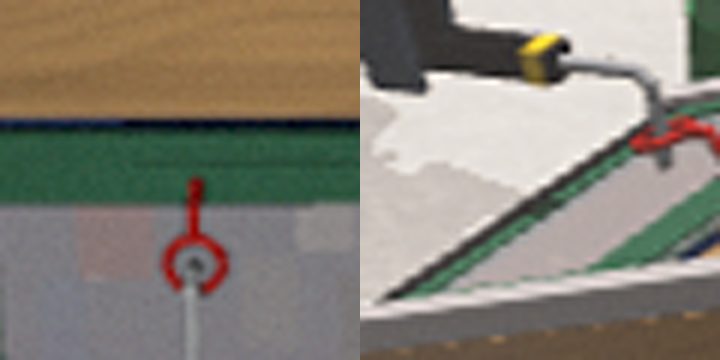

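Request:
{"method": "drive_tool", "body": {"moves": [{"claw":1,"dx":0,"dy":0,"dz":-0.3,"yaw":0},{"claw":1,"dx":0.03,"dy":0,"dz":-0.3,"yaw":0}]}}

```text
time_s: 20.23
ee_pos: [403.9, 144.4, 184.0]
ee_rot: [-177.9, -17.3, 0.3]
force: [0.3, 0.2, -2.3]
gripper_width: 17.9
```

```bash
python3 st.py
```

```text
20.225 [403.94 144.38 183.97] [-177.88  -17.3     0.31] F [ 0.32  0.24 -2.25] M [-0.03  0.47  0.02] 17.859927840616223
hook [554.04 146.55 209.63] O [398.27 143.94 202.11]
```

Request:
{"method": "drive_tool", "body": {"moves": [{"claw":1,"dx":0.03,"dy":-0.02,"dz":-0.4,"yaw":0},{"claw":1,"dx":0.03,"dy":-0.02,"dz":-0.5,"yaw":0},{"claw":1,"dx":0.03,"dy":-0.02,"dz":-0.5,"yaw":0}]}}

```text
time_s: 20.6
ee_pos: [396.9, 144.5, 213.5]
ee_rot: [-177.9, -17.3, 0.3]
force: [-0.1, -0.3, -2.4]
gripper_width: 17.2
```

```bash
python3 st.py
python3 - <<'E'
from h import *
a=grab_frame("top");b=grab_frame("scene")
A=cv2.resize(a["color"][180:240,255:315],None,fx=6,fy=6,interpolation=cv2.INTER_CUBIC)
B=cv2.resize(b["color"][160:240,310:390],None,fx=4.5,fy=4.5,interpolation=cv2.INTER_CUBIC)
cv2.imwrite("pics/ts16.png",np.hstack([A,B]))
E
```

```text
20.6 [396.89 144.53 213.5 ] [-177.86  -17.34    0.3 ] F [-0.08 -0.35 -2.41] M [-0.06  0.42 -0.04] 17.237796041133517
hook [546.98 146.68 239.28] O [391.21 144.08 231.64]
```

View pics/ts16.png

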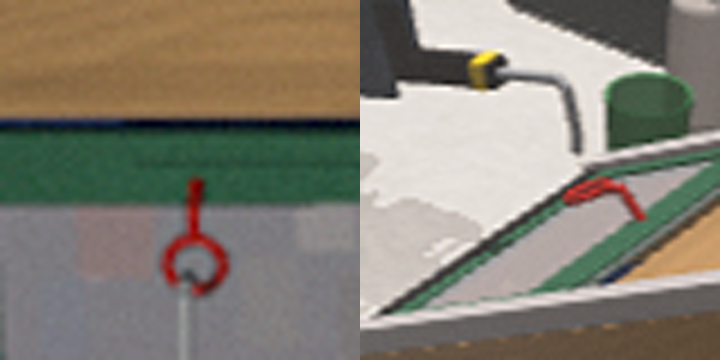

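```bash
cat > plan2.py <<'E'
import sys
from h import *
# x y z of pole ORIGIN target, pole yaw target
t=np.array([float(v) for v in sys.argv[1:4]]); ty=float(sys.argv[4]); vm=float(sys.argv[5]) if len(sys.argv)>5 else 1
s=telemetry.state(); R=Rm(s["ee_rot"]); O,Rp=pole(s)
print("t",round(s["time_s"],2),"tcp",s["ee_pos"],"rot",s["ee_rot"],"F",s["force"],"q6",s["qpos"][5])
x=Rp[:,0]; py=np.degrees(np.arctan2(x[1],x[0])); print("O",O,"pole yaw",py,"pitchup",np.degrees(np.arcsin(x[2])),"hook",O+Rp@np.array([152,0,-35]))
e=R.T@(t-O)/20; print("total dx dy dz",e,"yaw",-(ty-py)/np.degrees(.15),"rows",np.abs(e).max()/vm)
print("per-row",e/max(1,np.abs(e).max())*vm)
E
python3 plan2.py 480 -303.6 215 -6.2
python3 - <<'E'
from h import *
b=grab_frame("scene");cv2.imwrite("pics/s17.png",b["color"])
E
```

```text
t 20.7 tcp [397.68 144.89 214.3 ] rot [-177.8   -17.49    0.29] F [-0.31 -0.47 -3.13] q6 114.37750007766931
O [391.95 144.42 232.43] pole yaw 0.44451666555314495 pitchup 15.916484477492682 hook [547.7  147.05 240.48]
total dx dy dz [ 3.83 22.49  1.26] yaw 0.7731246201169153 rows 22.488198533775552
per-row [0.17 1.   0.06]
```

View pics/s17.png

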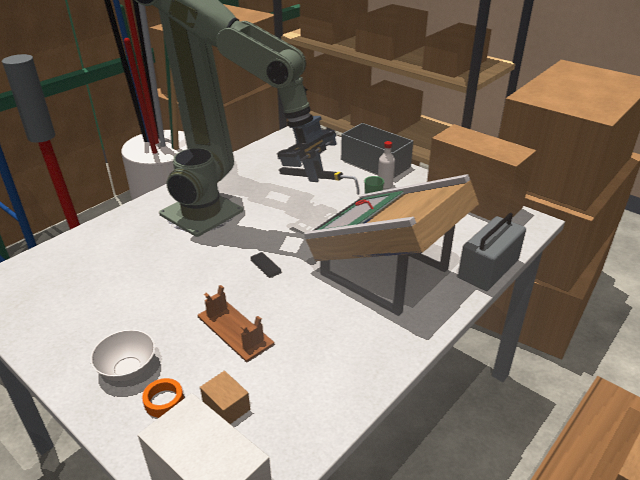

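Request:
{"method": "drive_tool", "body": {"moves": [{"claw":1,"dx":0,"dy":0.7,"dz":-0.2,"yaw":0},{"claw":1,"dx":0,"dy":1.0,"dz":-0.1,"yaw":0},{"claw":1,"dx":0,"dy":1.0,"dz":0,"yaw":0},{"claw":1,"dx":0,"dy":1.0,"dz":0,"yaw":0},{"claw":1,"dx":0,"dy":1.0,"dz":0,"yaw":0}]}}

```text
time_s: 21.38
ee_pos: [396.0, 48.8, 214.3]
ee_rot: [-177.9, -17.2, 0.6]
force: [-0.2, 0.3, -2.7]
gripper_width: 17.6
```

Request:
{"method": "drive_tool", "body": {"moves": [{"claw":1,"dx":0.1,"dy":1.0,"dz":0,"yaw":0},{"claw":1,"dx":0.1,"dy":1.0,"dz":0,"yaw":0},{"claw":1,"dx":0.1,"dy":1.0,"dz":0,"yaw":0},{"claw":1,"dx":0.1,"dy":1.0,"dz":0,"yaw":0},{"claw":1,"dx":0.1,"dy":1.0,"dz":0,"yaw":0}]}}

```text
time_s: 22.0
ee_pos: [406.1, -54.8, 211.6]
ee_rot: [-178.0, -17.0, 0.6]
force: [0.3, 0.7, -3.5]
gripper_width: 17.3
```

```bash
python3 plan2.py 500 -303.6 190 -6.2
```

```text
t 22.0 tcp [406.09 -54.79 211.64] rot [-177.97  -16.97    0.62] F [ 0.32  0.68 -3.5 ] q6 70.09155547228983
O [400.53 -55.24 229.82] pole yaw 0.7642332048494676 pitchup 15.39582266969785 hook [556.33 -51.84 236.45]
total dx dy dz [ 4.05 12.58  2.87] yaw 0.8103253286755996 rows 12.580625902630045
per-row [0.32 1.   0.23]
```

Request:
{"method": "drive_tool", "body": {"moves": [{"claw":1,"dx":0.35,"dy":1.0,"dz":0.1,"yaw":0.4},{"claw":1,"dx":0.35,"dy":1.0,"dz":0.1,"yaw":0.4},{"claw":1,"dx":0.4,"dy":1.0,"dz":0.1,"yaw":0},{"claw":1,"dx":0.4,"dy":1.0,"dz":0.1,"yaw":0},{"claw":1,"dx":0.4,"dy":1.0,"dz":0.1,"yaw":0}]}}

```text
time_s: 22.62
ee_pos: [438.2, -161.0, 204.8]
ee_rot: [-175.9, -16.3, -6.8]
force: [-1.2, -0.1, -2.2]
gripper_width: 17.9
```

Request:
{"method": "drive_tool", "body": {"moves": [{"claw":1,"dx":0.4,"dy":1.0,"dz":0.1,"yaw":0},{"claw":1,"dx":0.4,"dy":1.0,"dz":0.1,"yaw":0},{"claw":1,"dx":0.4,"dy":1.0,"dz":0.1,"yaw":0},{"claw":1,"dx":0.4,"dy":1.0,"dz":0.1,"yaw":0},{"claw":1,"dx":0.4,"dy":1.0,"dz":0.1,"yaw":0}]}}

```text
time_s: 23.25
ee_pos: [470.0, -269.5, 197.2]
ee_rot: [-175.9, -16.1, -6.7]
force: [0.2, 0.2, -3.0]
gripper_width: 17.7
```

```bash
python3 plan2.py 506 -303.6 170 -6.2
```

```text
t 23.25 tcp [ 469.95 -269.52  197.23] rot [-175.92  -16.13   -6.74] F [ 0.24  0.2  -3.02] q6 50.02101699424599
O [ 464.57 -269.96  215.46] pole yaw -6.538208942396282 pitchup 14.56281371955165 hook [ 619.74 -285.16  219.9 ]
total dx dy dz [1.53 1.62 2.7 ] yaw -0.039352397363353046 rows 2.701465804038966
per-row [0.57 0.6  1.  ]
```

Request:
{"method": "drive_tool", "body": {"moves": [{"claw":1,"dx":0.5,"dy":0.6,"dz":0.6,"yaw":-0.04},{"claw":1,"dx":0.5,"dy":0.6,"dz":0.9,"yaw":0},{"claw":1,"dx":0.5,"dy":0.35,"dz":0.9,"yaw":0},{"claw":1,"dx":0,"dy":0,"dz":0.3,"yaw":0},{"claw":1,"dx":0,"dy":0,"dz":0,"yaw":0}]}}

```text
time_s: 23.88
ee_pos: [513.9, -305.1, 147.6]
ee_rot: [-175.9, -16.1, -6.4]
force: [0.8, -0.1, -2.2]
gripper_width: 17.6
```

```bash
python3 plan2.py 508 -303.6 150 -6.2
python3 - <<'E'
from h import *
a=grab_frame("top");b=grab_frame("scene");f=grab_frame("wrist")
A=cv2.resize(a["color"][180:310,380:480],None,fx=4,fy=4,interpolation=cv2.INTER_CUBIC)
B=cv2.resize(b["color"][240:370,180:280],None,fx=4,fy=4,interpolation=cv2.INTER_CUBIC)
cv2.imwrite("pics/ts18.png",np.hstack([A,B]))
cv2.imwrite("pics/w18.png",f["color"])
E
```

```text
t 23.88 tcp [ 513.88 -305.12  147.58] rot [-175.94  -16.05   -6.43] F [ 0.78 -0.08 -2.2 ] q6 47.97574168322147
O [ 508.53 -305.58  165.81] pole yaw -6.223074111501286 pitchup 14.480601692220707 hook [ 663.78 -319.94  170.02]
total dx dy dz [-0.25 -0.04  0.75] yaw -0.00268479478446486 rows 0.7544113427235443
per-row [-0.25 -0.04  0.75]
```

View pics/ts18.png

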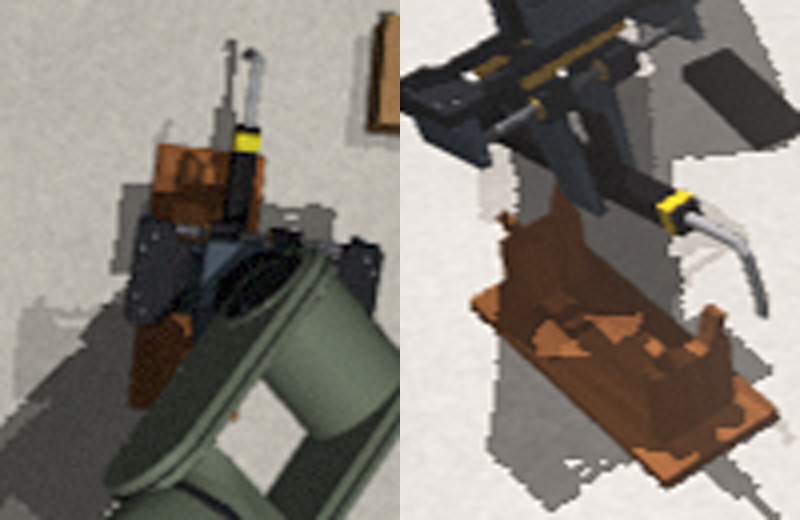

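View pics/w18.png

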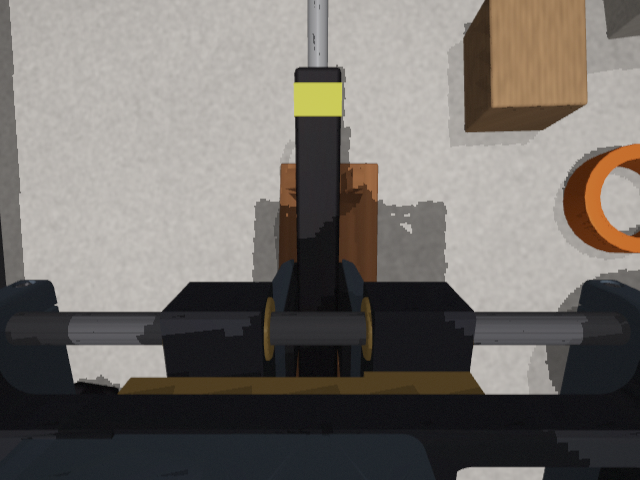

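```bash
python3 plan2.py 505.5 -303.4 108 -6.2
```

```text
t 24.02 tcp [ 514.12 -305.51  148.97] rot [-176.03  -16.18   -6.42] F [-0.77 -0.23 -2.82] q6 47.98128116311306
O [ 508.73 -305.94  167.19] pole yaw -6.220340160943916 pitchup 14.610670492283942 hook [ 663.97 -320.35  171.76]
total dx dy dz [-0.99  0.09  2.79] yaw -0.002366685192379279 rows 2.794584971949234
per-row [-0.36  0.03  1.  ]
```

Request:
{"method": "drive_tool", "body": {"moves": [{"claw":1,"dx":-0.25,"dy":0,"dz":0.7,"yaw":0},{"claw":1,"dx":-0.25,"dy":0.05,"dz":0.7,"yaw":0},{"claw":1,"dx":-0.25,"dy":0.05,"dz":0.7,"yaw":0},{"claw":1,"dx":-0.25,"dy":0,"dz":0.5,"yaw":0},{"claw":1,"dx":0,"dy":0,"dz":0,"yaw":0}]}}

```text
time_s: 24.65
ee_pos: [508.3, -302.5, 89.8]
ee_rot: [-176.0, -16.1, -6.4]
force: [-0.6, 0.1, -1.8]
gripper_width: 17.2
```

```bash
python3 plan2.py 504.5 -303.2 98 -6.2;python3 - <<'E'
from h import *
b=grab_frame("scene");f=grab_frame("wrist")
B=cv2.resize(b["color"][240:370,160:290],None,fx=4.5,fy=4.5,interpolation=cv2.INTER_CUBIC)
cv2.imwrite("pics/s19.png",B)
cv2.imwrite("pics/w19.png",f["color"])
E
```

```text
t 24.65 tcp [ 508.26 -302.51   89.77] rot [-176.01  -16.15   -6.42] F [-0.56  0.15 -1.79] q6 44.332088746572694
O [ 502.88 -302.95  108.  ] pole yaw -6.220901491103208 pitchup 14.57521960527898 hook [ 658.13 -317.35  112.46]
total dx dy dz [-0.06  0.04  0.5 ] yaw -0.0024319989221818954 rows 0.501381141260557
per-row [-0.06  0.04  0.5 ]
```

View pics/s19.png

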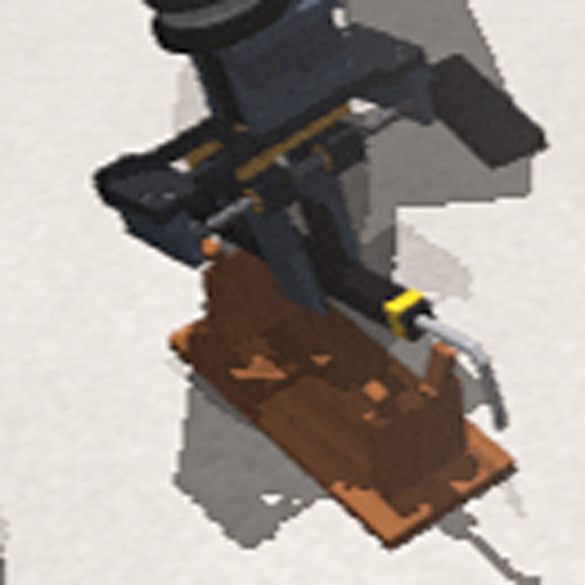

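View pics/w19.png

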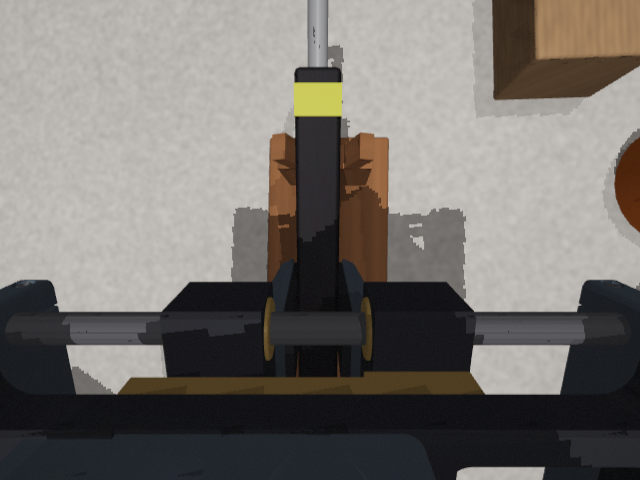

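Run:
```python
from h import *
f=grab_frame("wrist"); s=telemetry.state(); O,Rp=pole(s)
cv2.imwrite("pics/w19c.png",cv2.resize(f["color"][120:210,250:410],None,fx=5,fy=5,interpolation=cv2.INTER_CUBIC))
for u,v in((271,137),(295,135),(361,135),(388,137)): print(onz(f,u,v,88 if v==135 else 10))
print(O+Rp[:,0]*90)
```

```text
[ 621.54 -272.67   10.  ]
[ 594.49 -298.89   88.  ]
[ 590.48 -333.82   88.  ]
[ 611.49 -360.34   10.  ]
[ 590.6  -313.26  132.79]
```

View pics/w19c.png

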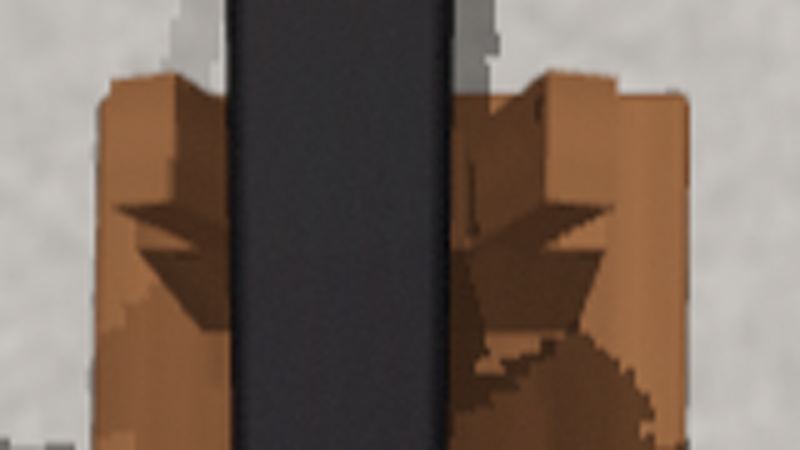

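Request:
{"method": "drive_tool", "body": {"moves": [{"claw":1,"dx":0,"dy":0,"dz":0.25,"yaw":0},{"claw":1,"dx":0,"dy":0,"dz":0.2,"yaw":0}]}}

```text
time_s: 25.05
ee_pos: [513.1, -303.8, 83.9]
ee_rot: [-176.2, -16.5, -6.4]
force: [-0.5, -1.0, -3.0]
gripper_width: 17.9
```

```bash
python3 plan2.py 506 -303.2 95 -6.2
```

```text
t 25.05 tcp [ 513.1  -303.81   83.94] rot [-176.23  -16.49   -6.37] F [-0.54 -1.03 -3.03] q6 44.02655818394263
O [ 507.62 -304.17  102.14] pole yaw -6.174226798287287 pitchup 14.915952743605205 hook [ 662.84 -318.57  107.53]
total dx dy dz [-0.18 -0.02  0.32] yaw 0.002998848191116586 rows 0.3200165800078243
per-row [-0.18 -0.02  0.32]
```

Request:
{"method": "drive_tool", "body": {"moves": [{"claw":1,"dx":-0.18,"dy":0,"dz":0.15,"yaw":0},{"claw":1,"dx":-0.08,"dy":0,"dz":0.12,"yaw":0}]}}

```text
time_s: 25.3
ee_pos: [511.0, -303.7, 78.6]
ee_rot: [-176.3, -16.7, -6.4]
force: [1.0, 2.3, 8.0]
gripper_width: 17.1
```

```bash
python3 plan2.py 506 -303.2 93 -6.2
```

```text
t 25.3 tcp [ 511.01 -303.69   78.61] rot [-176.3   -16.68   -6.37] F [0.98 2.26 7.97] q6 43.239341828651675
O [ 505.47 -304.02   96.8 ] pole yaw -6.181655693396819 pitchup 15.111133039617448 hook [ 660.66 -318.48  102.71]
total dx dy dz [-0.03 -0.03  0.19] yaw 0.0021344569948056336 rows 0.19049990022247593
per-row [-0.03 -0.03  0.19]
```

Request:
{"method": "drive_tool", "body": {"moves": [{"claw":1,"dx":-0.02,"dy":0,"dz":0.0,"yaw":0},{"claw":1,"dx":-0.05,"dy":0,"dz":0.1,"yaw":0},{"claw":1,"dx":-0.05,"dy":0,"dz":0.1,"yaw":0}], "grip_force": 12}}

```text
time_s: 25.68
ee_pos: [510.4, -303.7, 74.6]
ee_rot: [-176.4, -16.8, -6.4]
force: [0.8, -1.0, 0.5]
gripper_width: 18.1
```

```bash
python3 plan2.py 506 -303.2 75 -6.2
python3 - <<'E'
from h import *
f=grab_frame("wrist")
cv2.imwrite("pics/w20.png",f["color"])
E
```

```text
t 25.68 tcp [ 510.39 -303.72   74.64] rot [-176.36  -16.8    -6.38] F [ 0.77 -1.03  0.52] q6 42.78509518335627
O [ 504.82 -304.02   92.82] pole yaw -6.190671362650991 pitchup 15.226098037120527 hook [ 659.99 -318.55   99.04]
total dx dy dz [-0.21  0.01  0.87] yaw 0.0010854362430981646 rows 0.869789777223113
per-row [-0.21  0.01  0.87]
```

View pics/w20.png

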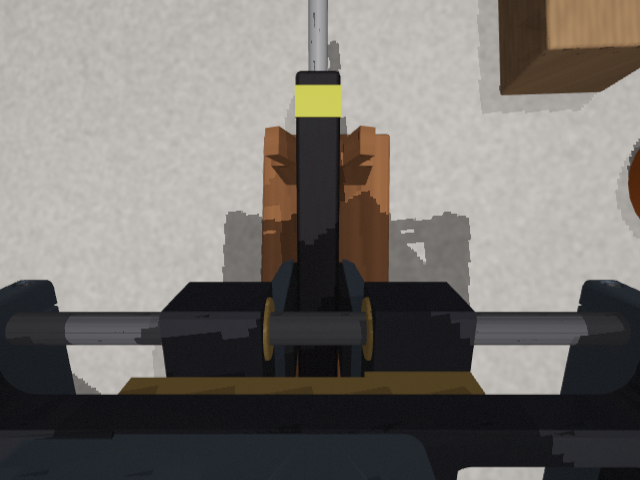

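Request:
{"method": "drive_tool", "body": {"moves": [{"claw":1,"dx":-0.05,"dy":0,"dz":0.16,"yaw":0},{"claw":1,"dx":-0.05,"dy":0,"dz":0.16,"yaw":0},{"claw":1,"dx":-0.05,"dy":0,"dz":0.16,"yaw":0}]}}

```text
time_s: 26.1
ee_pos: [510.6, -303.2, 63.8]
ee_rot: [-176.4, -16.8, -6.4]
force: [1.5, -1.2, -0.2]
gripper_width: 17.8
```

```bash
python3 plan2.py 506 -303.2 75 -6.2
python3 - <<'E'
from h import *
f=grab_frame("wrist");b=grab_frame("scene")
B=cv2.resize(b["color"][250:370,180:290],None,fx=4,fy=4,interpolation=cv2.INTER_CUBIC)
W=f["color"][0:480,160:500]
cv2.imwrite("pics/w21.png",np.hstack([W,B]))
E
```

```text
t 26.1 tcp [ 510.61 -303.22   63.82] rot [-176.38  -16.82   -6.38] F [ 1.53 -1.25 -0.23] q6 41.99165754249596
O [ 505.03 -303.52   81.99] pole yaw -6.190398092831486 pitchup 15.246737053181153 hook [ 660.21 -318.05   88.27]
total dx dy dz [-0.06  0.    0.35] yaw 0.0011172326304094936 rows 0.3486516207485244
per-row [-0.06  0.    0.35]
```

View pics/w21.png

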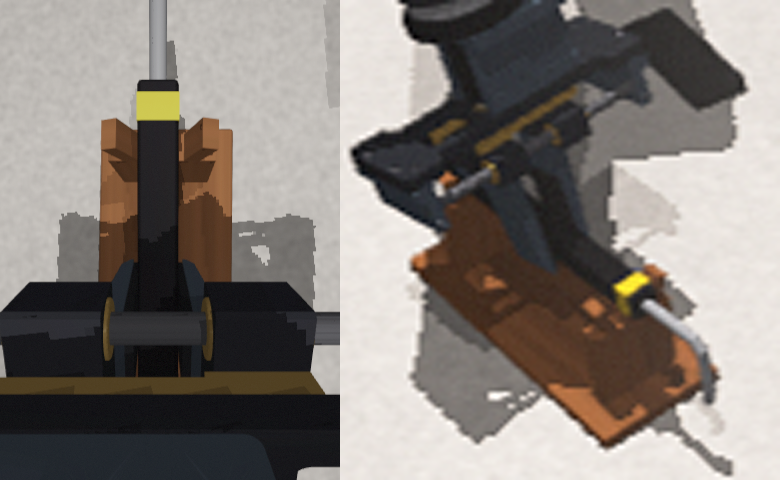

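Request:
{"method": "drive_tool", "body": {"moves": [{"claw":1,"dx":-0.04,"dy":0,"dz":0.16,"yaw":0},{"claw":1,"dx":-0.04,"dy":0,"dz":0.1,"yaw":0}]}}

```text
time_s: 26.45
ee_pos: [510.5, -302.8, 57.9]
ee_rot: [-176.4, -16.8, -6.4]
force: [2.0, 0.5, -0.4]
gripper_width: 18.0
```

```bash
python3 plan2.py 506 -303.2 75 -6.2
python3 - <<'E'
from h import *
f=grab_frame("wrist");b=grab_frame("scene")
B=cv2.resize(b["color"][250:370,180:290],None,fx=4,fy=4,interpolation=cv2.INTER_CUBIC)
W=f["color"][0:480,160:500]
cv2.imwrite("pics/w22.png",np.hstack([W,B]))
E
```

```text
t 26.45 tcp [ 510.53 -302.8    57.9 ] rot [-176.36  -16.8    -6.39] F [ 2.    0.53 -0.38] q6 41.55423287357854
O [ 504.96 -303.1    76.08] pole yaw -6.196466676796217 pitchup 15.225366936651653 hook [ 660.13 -317.64   82.29]
total dx dy dz [0.03 0.   0.07] yaw 0.00041112082295416944 rows 0.06647544082377374
per-row [0.03 0.   0.07]
```

View pics/w22.png

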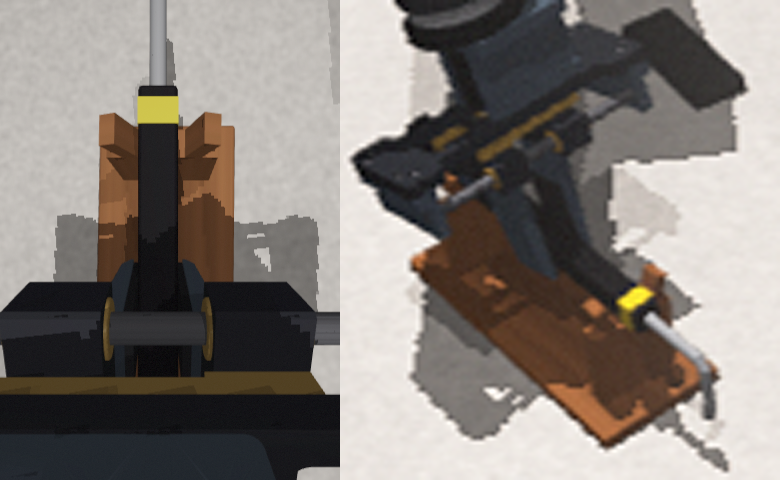

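Request:
{"method": "drive_tool", "body": {"moves": [{"claw":1,"dx":-0.03,"dy":0,"dz":0.08,"yaw":0},{"claw":1,"dx":-0.03,"dy":0,"dz":0.08,"yaw":0}], "grip_force": 8}}

```text
time_s: 26.8
ee_pos: [510.5, -302.6, 56.9]
ee_rot: [-176.4, -16.9, -6.4]
force: [-4.9, 1.8, 11.8]
gripper_width: 17.8
```

```bash
python3 plan2.py 506 -303.2 75 -6.2
```

```text
t 26.8 tcp [ 510.52 -302.6    56.87] rot [-176.37  -16.91   -6.35] F [-4.94  1.77 11.82] q6 41.25668565377926
O [ 504.91 -302.9    75.04] pole yaw -6.161764858841762 pitchup 15.334771534933784 hook [ 660.08 -317.35   81.55]
total dx dy dz [0.05 0.01 0.02] yaw 0.004448860687840369 rows 0.05283138477139584
per-row [0.05 0.01 0.02]
```

Request:
{"method": "drive_tool", "body": {"moves": [{"claw":1,"dx":0.03,"dy":0,"dz":-0.03,"yaw":0},{"claw":0.3,"dx":0,"dy":0,"dz":0,"yaw":0},{"claw":0,"dx":0,"dy":0,"dz":0,"yaw":0},{"claw":-1,"dx":0,"dy":0,"dz":0,"yaw":0}], "grip_force": 5}}

```text
time_s: 27.3
ee_pos: [510.3, -302.5, 57.4]
ee_rot: [-176.4, -16.9, -6.3]
force: [0.9, -0.2, -0.4]
gripper_width: 45.1
```

Request:
{"method": "drive_tool", "body": {"moves": [{"claw":-1,"dx":0,"dy":0,"dz":0,"yaw":0},{"claw":-1,"dx":0,"dy":0,"dz":0,"yaw":0},{"claw":-1,"dx":0,"dy":0,"dz":0,"yaw":0}]}}

```text
time_s: 27.68
ee_pos: [510.3, -302.5, 57.3]
ee_rot: [-176.3, -16.8, -6.3]
force: [0.9, -0.1, 0.3]
gripper_width: 75.1
```

```bash
python3 st.py
python3 - <<'E'
from h import *
f=grab_frame("wrist");b=grab_frame("scene")
B=cv2.resize(b["color"][250:370,180:290],None,fx=4,fy=4,interpolation=cv2.INTER_CUBIC)
W=f["color"][0:480,160:500]
cv2.imwrite("pics/w23.png",np.hstack([W,B]))
E
```

```text
27.675 [ 510.29 -302.48   57.25] [-176.35  -16.84   -6.35] F [ 0.88 -0.12  0.33] M [-0.04  0.38 -0.06] 75.08873091481384
hook [ 659.89 -317.22   81.77] O [ 504.71 -302.79   75.42]
```

View pics/w23.png

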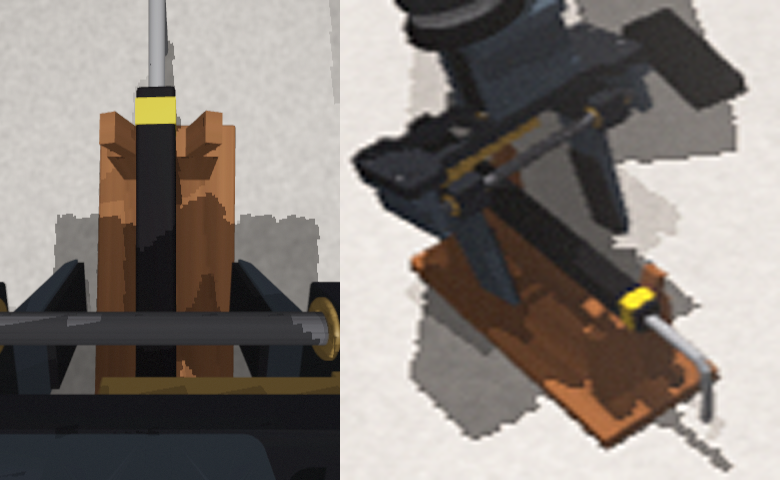

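Request:
{"method": "drive_tool", "body": {"moves": [{"claw":-1,"dx":0.1,"dy":0,"dz":-0.3,"yaw":0},{"claw":-1,"dx":0.25,"dy":0,"dz":-0.8,"yaw":0},{"claw":-1,"dx":0.25,"dy":0,"dz":-0.9,"yaw":0},{"claw":-1,"dx":0.25,"dy":0,"dz":-0.9,"yaw":0},{"claw":-1,"dx":0.25,"dy":0,"dz":-0.9,"yaw":0}]}}

```text
time_s: 28.4
ee_pos: [508.2, -306.9, 138.6]
ee_rot: [-176.3, -16.7, -6.4]
force: [0.5, 1.3, 0.1]
gripper_width: 91.0
```

Request:
{"method": "drive_tool", "body": {"moves": [{"claw":-1,"dx":0.0,"dy":0,"dz":-0.9,"yaw":0},{"claw":-1,"dx":-0.5,"dy":0,"dz":-0.9,"yaw":0},{"claw":-1,"dx":-1.0,"dy":0,"dz":-0.9,"yaw":0},{"claw":-1,"dx":-1.0,"dy":0,"dz":-0.5,"yaw":0},{"claw":-1,"dx":-1.0,"dy":0,"dz":-0.5,"yaw":0}]}}

```text
time_s: 29.02
ee_pos: [416.3, -301.7, 193.3]
ee_rot: [-176.4, -16.9, -6.3]
force: [0.4, 0.6, 0.5]
gripper_width: 91.0
```

Request:
{"method": "drive_tool", "body": {"moves": [{"claw":-1,"dx":-0.5,"dy":0,"dz":0,"yaw":0},{"claw":-1,"dx":0,"dy":0,"dz":0,"yaw":0},{"claw":-1,"dx":0,"dy":0,"dz":0,"yaw":0}]}}

```text
time_s: 29.4
ee_pos: [404.6, -300.6, 189.9]
ee_rot: [-176.4, -16.8, -6.4]
force: [0.2, -0.0, 0.7]
gripper_width: 91.1
```

```bash
python3 st.py
python3 - <<'E'
from h import *
f=grab_frame("wrist");b=grab_frame("scene");a=grab_frame("top")
cv2.imwrite("pics/s24.png",b["color"]);cv2.imwrite("pics/t24.png",a["color"]);cv2.imwrite("pics/w24.png",f["color"])
B=cv2.resize(b["color"][260:380,180:300],None,fx=3,fy=3,interpolation=cv2.INTER_CUBIC)
A=cv2.resize(a["color"][115:265,225:350],None,fx=3,fy=3,interpolation=cv2.INTER_CUBIC)[:360]
cv2.imwrite("pics/c24.png",np.hstack([B,A]))
E
```

```text
29.4 [ 404.56 -300.56  189.92] [-176.4   -16.84   -6.41] F [ 0.22 -0.03  0.65] M [-0.06  0.32  0.06] 91.13357746438435
hook [ 554.14 -315.47  214.42] O [ 398.98 -300.85  208.1 ]
```

View pics/c24.png

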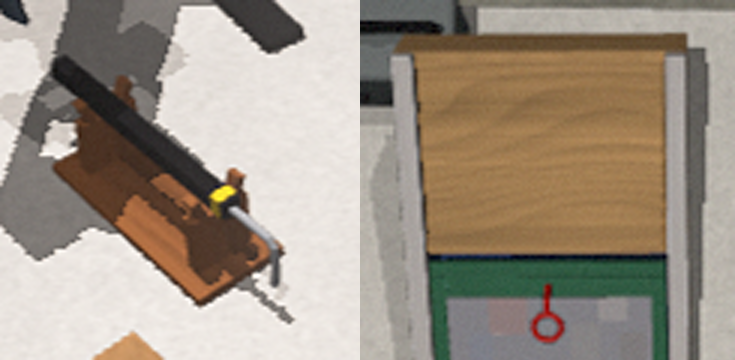

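View pics/t24.png

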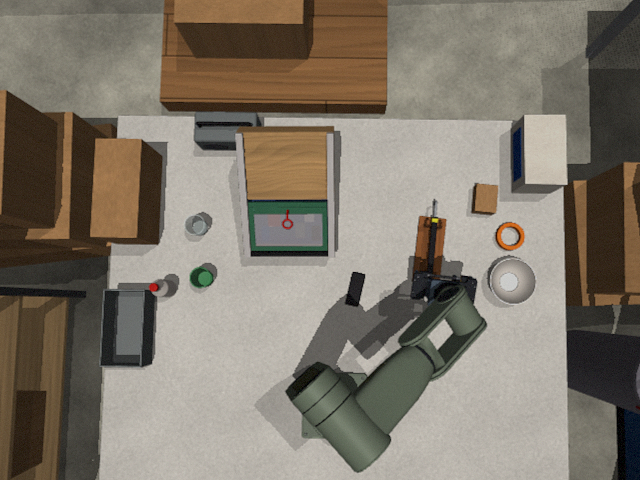

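View pics/w24.png

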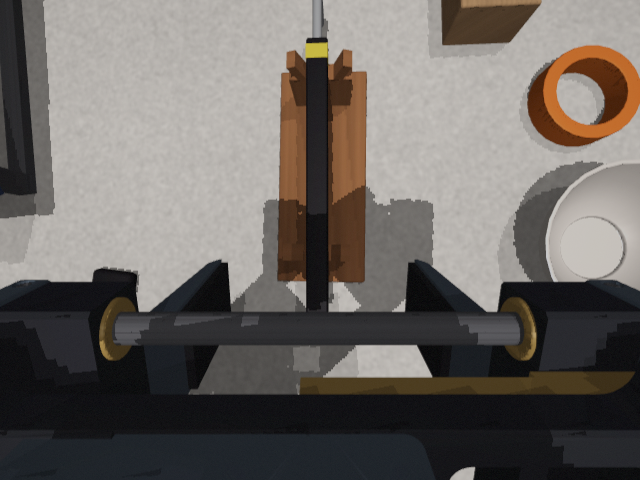

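Run:
```python
from h import *
f=grab_frame("wrist");b=grab_frame("scene");a=grab_frame("top")
A=cv2.resize(a["color"][185:265,235:345],None,fx=6,fy=6,interpolation=cv2.INTER_CUBIC);cv2.imwrite("pics/t25.png",A)
c=a["color"].astype(int);m=((c[...,2]>110)&(c[...,1]<70)&(c[...,0]<70)).astype(np.uint8);m[:200]=0;m[240:]=0
k,l,s,ce=cv2.connectedComponentsWithStats(m);print(s[1:],ce[1:])
x=onz(f,317,39,84);y=onz(f,317,300,84);print("pole front",x,y,np.degrees(np.arctan2(x[1]-y[1],x[0]-y[0])), "origin",x-100*np.array([np.cos(.108),-np.sin(.108),0]))
```

```text
[[282 210  11  19  60]
 [428 217   1   1   1]
 [439 219   3   2   3]
 [419 223   1   1   1]
 [422 223   2   2   2]
 [427 222   1   2   2]
 [442 222   1   1   1]
 [437 224   1   1   1]
 [419 227   1   1   1]
 [510 226   2   1   2]
 [419 229   2   2   3]
 [422 228   1   1   1]
 [440 229   1   1   1]
 [499 228   1   1   1]
 [516 228   2   2   2]
 [423 230   1   1   1]
 [497 232   1   1   1]
 [520 234   1   5   5]
 [423 238   2   2   3]
 [436 238   1   1   1]
 [497 239   1   1   1]] [[287.02 221.57]
 [428.   217.  ]
 [440.   219.33]
 [419.   223.  ]
 [422.5  223.5 ]
 [427.   222.5 ]
 [442.   222.  ]
 [437.   224.  ]
 [419.   227.  ]
 [510.5  226.  ]
 [419.33 229.67]
 [422.   228.  ]
 [440.   229.  ]
 [499.   228.  ]
 [516.5  228.5 ]
 [423.   230.  ]
 [497.   232.  ]
 [520.   236.  ]
 [423.67 238.33]
 [436.   238.  ]
 [497.   239.  ]]
pole front [ 605.03 -312.29   84.  ] [ 388.54 -292.05   84.  ] -5.342068509867251 origin [ 505.61 -301.52   84.  ]
```

View pics/t25.png

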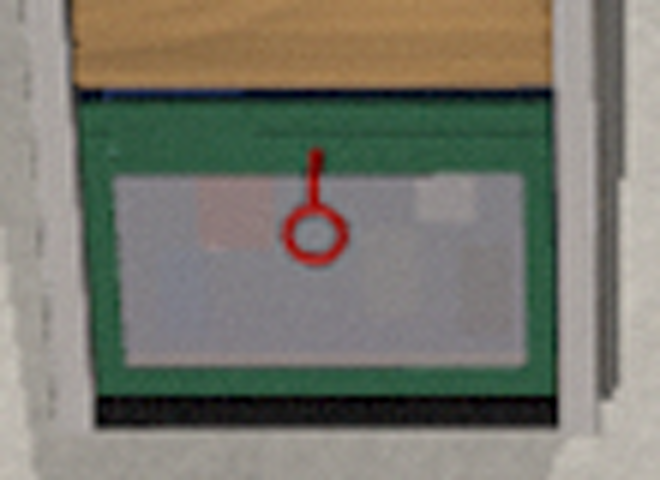

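Run:
```python
from h import *
from workcell import job
a=grab_frame("top"); print("ring",onz(a,*T(316,236,235,185,6),201.2))
print(job.job_done())
s=telemetry.state(); print(s["time_s"],s["force"])
```

```text
ring [556.82 146.12 201.2 ]
the job is handed in; nothing more can be done
None
the job is handed in; nothing more can be done
```

The hatch is shut and the pole is back in its rest, hook forward and pointing down. I handed the job in at about 29.5 s of the 70 s.

**What I did**
- I hooked the pole into the ring and drew the hatch about 100 mm down to the stop.
- I kept pulling there for about 2 s. The wrist readings were 13–20 N horizontally, which is about 10–15 N along the slope. The highest contact force I read was about 21 N.
- I eased the hook uphill, lifted it clear and returned the pole to the rest.
- To lay it down I set the tail in the rear notch first, then lowered the front with a light grip. The downward force peaked at about 15 N as it seated.

**Last checks**
- **Hatch:** in the top view its frame lies against the black stop bar. The ring measured x = 556.8, where about 558 was expected for shut. It had not moved at the stop under nearly 20 N.
- **Pole:** it lies in both notches, about 2–3 mm from where it started, and turned about 1° by the camera reading.
- **Other objects:** they look unmoved in the top picture, judged by eye only. The gripper was open and clear of everything.

**Deviations**
- The moves cannot tilt the tool, so the pole went into the ring nearly level, not parallel to the slope. It tilted to about 16° nose-up by itself under the pull.
- The pull ramped up in small steps, so it was not perfectly constant. Its early part was nearer 10–13 N along the slope.

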